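# Hang two washed cups on the draining pegs

## Robot

A 6-joint arm with a two-finger parallel gripper is mounted at the origin on a cart in front of the work surface, level with it; the furniture and walls round the work are solid. World frame = base frame: x ahead of the robot, y to its left, z up, the work surface at z = 0. Lengths are in m, angles in rad, forces in N, time in s.
With the tool pointing down it reaches from about 0.375 to 0.975 m from the base axis. Payload 3.8 kg.
Tool frame: the origin (TCP) lies at the very end of the fingers, on their centre line; the grasp point (between the pads) lies 19 mm behind it; z points along the fingers, x is the direction in which the jaws open and shut, and the axes are right-handed (so a half turn about z gives the same grasp; the last joint's range is limited). The gripper opens to 85 mm and grips with 20 to 120 N. Pads are 22 mm wide; open, the fingers measure 114 mm over their backs; the gripper's body (76 mm by 85 mm) begins 54 mm behind the grasp point. The pads swing forward as they close: fully open they stand 13 mm farther back than shut.
Start: joints at [-1.137, 0.264, 1.604, -0, 1.274, -0.037], TCP at [0.306, -0.602, 0.203] pointing down, gripper open.
Joint ranges: [-2.63, 2.63], [-0.94, 2.18], [0.31, 2.57], [-1.31, 4.45], [0, 2.66], [-2.55, 2.55]. Speed limits (rad/s): [2.57, 2.57, 3.14, 3.14, 3.14, 3.14].

## Interface

Orientations are given as a 3x3 rotation matrix whose columns are the frame's x, y, z axes.
In Python, from workcell import ctrl gives the robot as it stands. The module is installed in compiled form; this text tells all that it offers.
- The arm moves only by the tool move_arm, never from a script. Its arguments are lists of equal length, an entry for each row: "delta_pos": the shift along the world's x, y, z in mm, a list of three; "twist": the turn about the world's z in rad. A call has 1 to 12 rows; each row shifts and turns the commanded pose from where the row before left it; what a row does not reach is not made up. A row lasts 1/12 s, in which the tool goes at most 41.7 mm and 7.16 degrees, less where a joint would pass 70% of its speed; a pose out of reach is approached as far as the arm can. A call is refused whole if a number of a shift passes 41.7 or a number of a turn 0.125, either way. A call with a gripper value outside its range is refused whole. "gripper" is the opening, from 0 (shut) to 1 (fully open), set as the call begins (left out, the last holds). The fingers move at their own pace and stop on an object; "grip_force" is the grip in N (left out, the last holds). Time passes only in rows, so rows that do not move let the fingers close. It gives the time, the measured TCP pose, the force and the opening at its end, in the units of the state.
- ctrl.observe(): the state, without advancing time (a new reading comes with each control period).
- ctrl.snapshot(name): name is "scene" or "top" or "wrist"; returns a dict with "pixels" (384x512x3 uint8, red, green, blue), "K" (3x3 intrinsics, pixels), "distortion" ([k1, k2, p1, p2, k3] as OpenCV has them; the pictures are not rectified), "eye" and "orientation" of the camera in the world. Camera axes: x right, y down, z forward; pixel columns grow to the right and rows downward; lengths in m; the calibration is good to about 2 mm. A picture is of the moment at which its call begins. There is no depth.
- ctrl.close_job(): hands the job in, once; it reports no verdict.
Trained networks look in a picture, given as the dict that the camera call returned (one of the last four; its "shot" number tells which), for a name from the list of things; names that differ only in an ending like _2 or _b are one class to them, and where a whole thing is asked for, a point or a joint stands for the part that bears it (a point fixed in the world has none). Each returns a list of dicts, best first, with "conf" (0 to 1); they miss things now and then, are a little off and sometimes report something else, mostly with a low value. They report only what shows in the picture. A call takes as long as a camera call. They do not tell look-alikes from the thing itself.
- ctrl.look_for(picture, target): "xy" ([column, row] in pixels, amid what is visible of it).
The state is a dict: "t": time; "joint_positions": joint angles; "dq": joint speeds; "effort": joint torques, N m; "tcp_pos": TCP position; "eef_rot": TCP orientation; "wrist_force": force on the tool from outside, world axes, zero at the start; "torque": the same for the moment, N m; "width": finger opening in m.
Only numpy, scipy, OpenCV 4.12 (cv2) and the standard library are available. Lean on these libraries where they do the work, as an engineer would, in place of code of your own. Each camera call takes 0.05 s, during which the arm holds its last target.

## Task

Hang the two washed steel cups on the draining rack so that they drain: the tall cup mouth-down over the long peg and the short cup mouth-down over the short peg, each pushed down until its rim sits on the collar at the foot of its peg. The order does not matter; leave everything else on the worktop where it is.

Things in the scene. Friction and masses are not known exactly. Their poses are not given: they have to be found in the camera images.
- tall_cup_center (a point): centre (half-way up, on the axis) of the tall plain steel cup, which stands mouth-down on the worktop. Height 110 mm; outside diameter 65 mm at the mouth, narrowing evenly to 52 mm at the closed end; wall 3 mm, closed end 4 mm thick, so the inside is 106 mm deep and 59 mm wide at the mouth. Mass about 120 g. z points along the axis from the mouth to the closed end (up at the start).
- short_cup_center (a point): centre (half-way up, on the axis) of the short plain steel cup, which stands mouth-down on the worktop. Height 70 mm; outside diameter 65 mm at the mouth, narrowing evenly to 56 mm at the closed end; wall 3 mm, closed end 4 mm thick, so the inside is 66 mm deep and 59 mm wide at the mouth. Mass about 90 g. z points along the axis from the mouth to the closed end (up at the start).
- peg_long: long draining peg: rod of radius 7 mm with a grey ball knob (radius 20 mm), on a round steel collar (radius 40 mm). Origin: centre of the collar's upper face, about 97 mm above the worktop; z along the peg to the knob, whose top is at z = 100 mm; y level. Leans 30 degrees from vertical towards the tray's front. On the collar a centring cone, 12 mm high, radius 25 mm narrowing to 21. The short cup cannot reach this collar.
- peg_short: short draining peg: rod of radius 7 mm with a grey ball knob (radius 20 mm), on a round steel collar (radius 40 mm). Origin: centre of the collar's upper face, about 97 mm above the worktop; z along the peg to the knob, whose top is at z = 56 mm; y level. Leans 30 degrees from vertical towards the tray's front. On the collar a centring cone, 12 mm high, radius 25 mm narrowing to 21. The two pegs may change places.
- rack: the drip tray of the rack, steel, 150 mm deep (x) by 280 wide (y), 18 high; origin at the centre of its underside; its -x edge is the front, nearer the robot. Two bent-tube posts with the pegs stand in it, 45 mm behind its centre and 72 mm to either side; the pegs are parallel. Tray, posts and pegs are rigid and fixed.
- sauce_bottle: red squeeze bottle with white cap, 60 mm across, 187 high; a bystander, origin at the centre of its underside
- salt_shaker: white faceted salt shaker with a steel top, 40 mm across, 81 high; a bystander, origin at the centre of its underside
- sachet_1: small paper sachet lying flat, 56 x 34 x 16 mm; a bystander, origin at the centre of its underside
- sauce_cup_1: small black plastic sauce cup, mouth up, 51 mm across, 29 high; a bystander, origin at the centre of its underside
- soap_pump: white soap pump bottle, 71 x 63 mm, 186 high; a bystander, origin at the centre of its underside
- desk_bell: domed counter bell, 83 mm across, 58 high; a bystander, origin at the centre of its underside
There are look-alikes about, which are no part of the job. Leave any green look-alike of the part that bears tall_cup_center alone.

How it is judged:
By the outcome, as a careful person would: the job done as asked, in the order asked, and still so for the second after the job is handed in, with the robot touching nothing.
It also fails if it takes over 58 s, if anything falls off the work surface, if the arm or the gripper's body presses on something with over 40 N, if the wrist force passes 120 N, or if a joint passes its speed limit or range.

## Working session

There is one attempt and no reset: what is moved stays moved. The work goes in short steps, Python scripts to look and compute and a tool call to move; the robot and the scene stay as the last step left them, time stands still between calls to the robot, and variables do not carry over. Pictures are saved under pics/ and viewed, and the job is handed in when it is done.

Besides the shell and the picture viewer there is one more tool, called after "Emit:" as name(argument=value, ...), one argument or row to a line, values as JSON. move_arm: Moves the arm, as the interface text tells. Its arguments: {"type":"object","properties":{"delta_pos":{"type":"array","items":{"type":"array","items":{"type":"number"}}},"twist":{"type":"array","items":{"type":"number"}},"gripper":{"type":"number"},"grip_force":{"type":"number"}},"required":["delta_pos","twist"]}

```bash
mkdir -p pics
cat > h.py <<'E'
import numpy as np, cv2
from workcell import ctrl
def snap(name,fn=None):
    s=ctrl.snapshot(name)
    if fn: cv2.imwrite('pics/'+fn+'.png',cv2.cvtColor(s['pixels'],cv2.COLOR_RGB2BGR))
    return s
def ray(s,xy):
    K=np.array(s['K'],float);d=np.array(s['distortion'],float)
    p=cv2.undistortPoints(np.array(xy,float).reshape(-1,1,2),K,d).reshape(-1,2)
    v=np.c_[p,np.ones(len(p))]@np.array(s['orientation']).T
    return np.array(s['eye']),v/np.linalg.norm(v,axis=1,keepdims=True)
def atz(s,xy,z):
    e,v=ray(s,xy); return e+v*((z-e[2])/v[:,2])[:,None]
def proj(s,P):
    R=np.array(s['orientation']);e=np.array(s['eye'])
    P=np.array(P,float).reshape(-1,3)
    q=(P-e)@R
    o,_=cv2.projectPoints(q,np.zeros(3),np.zeros(3),np.array(s['K'],float),np.array(s['distortion'],float))
    return o.reshape(-1,2)
def tri(obs):
    A=np.zeros((3,3));b=np.zeros(3)
    for s,xy in obs:
        e,v=ray(s,xy);M=np.eye(3)-np.outer(v[0],v[0]);A+=M;b+=M@e
    return np.linalg.solve(A,b)
E
python3 - <<'E'
from h import *
np.set_printoptions(precision=3,suppress=True)
names=['tall_cup_center','short_cup_center','peg_long','peg_short','rack','sauce_bottle','salt_shaker','sachet_1','sauce_cup_1','soap_pump','desk_bell']
for c in ['scene','top','wrist']:
    s=snap(c,c+'0'); print(c,np.array(s['eye']),np.array(s['orientation'])[:,2])
    for n in names:
        print(n,[(np.round(r['xy']).astype(int).tolist(),round(r['conf'],2)) for r in ctrl.look_for(s,n)][:4])
print(ctrl.observe())
E
```

```text
scene [-0.397  0.596  0.97 ] [ 0.646 -0.426 -0.633]
tall_cup_center [([171, 261], 0.94), ([151, 239], 0.75), ([190, 228], 0.75)]
short_cup_center []
peg_long [([266, 164], 0.84)]
peg_short [([234, 182], 0.93), ([266, 165], 0.6)]
rack [([257, 198], 0.77)]
sauce_bottle []
salt_shaker [([304, 157], 0.49)]
sachet_1 [([286, 228], 0.49)]
sauce_cup_1 [([230, 245], 0.57)]
soap_pump [([85, 236], 0.94)]
desk_bell [([232, 184], 0.66), ([113, 294], 0.61)]
top [ 0.316 -0.003  1.263] [ 0.168  0.023 -0.986]
tall_cup_center [([159, 196], 0.73), ([157, 227], 0.68), ([192, 201], 0.54)]
short_cup_center [([342, 196], 0.82)]
peg_long [([294, 164], 0.77)]
peg_short [([248, 171], 0.66), ([293, 162], 0.61)]
rack [([271, 184], 0.93)]
sauce_bottle [([402, 166], 0.89)]
salt_shaker []
sachet_1 [([344, 197], 0.63), ([276, 236], 0.59)]
sauce_cup_1 [([216, 229], 0.71)]
soap_pump [([113, 176], 0.6), ([117, 229], 0.31)]
desk_bell [([117, 229], 0.83)]
wrist [ 0.381 -0.564  0.374] [-0.29  -0.148 -0.946]
tall_cup_center []
short_cup_center []
peg_long []
peg_short []
rack []
sauce_bottle []
salt_shaker []
sachet_1 []
sauce_cup_1 []
soap_pump []
desk_bell []
{'t': 1.8, 'joint_positions': array([-1.137,  0.264,  1.604,  0.   ,  1.274, -0.037]), 'dq': array([ 0.001,  0.   , -0.002,  0.   ,  0.001,  0.001]), 'effort': array([  0.003, -51.504, -36.77 ,  -0.   ,   0.001,  -0.   ]), 'tcp_pos': array([ 0.306, -0.602,  0.203]), 'eef_rot': array([[ 0.454, -0.891, -0.   ],
       [-0.891, -0.454,  0.   ],
       [-0.   , -0.   , -1.   ]]), 'wrist_force': array([ 0.093, -0.593, -0.623]), 'torque': array([0.002, 0.013, 0.011]), 'width': 0.08545941326670048}
```

View pics/scene0.png

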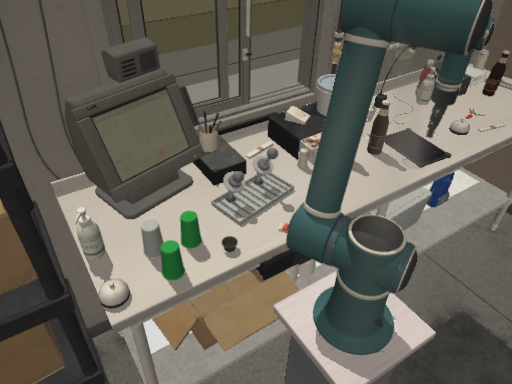

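View pics/top0.png

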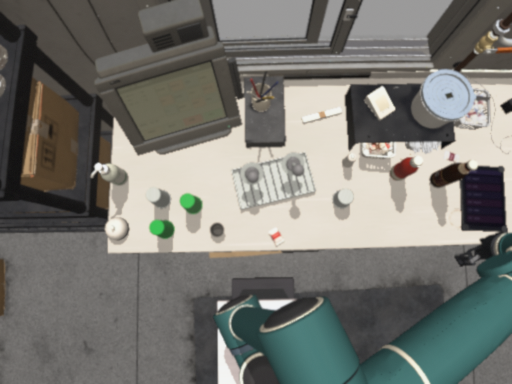

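Run:
```python
import cv2
a=cv2.imread('pics/scene0.png');b=cv2.imread('pics/top0.png')
cv2.imwrite('pics/scene0z.png',cv2.resize(a[130:330,60:330],None,fx=2.9,fy=2.9,interpolation=cv2.INTER_CUBIC))
cv2.imwrite('pics/top0z.png',cv2.resize(b[130:280,90:350],None,fx=3,fy=3,interpolation=cv2.INTER_CUBIC))
```

```text
(no output)
```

View pics/scene0z.png

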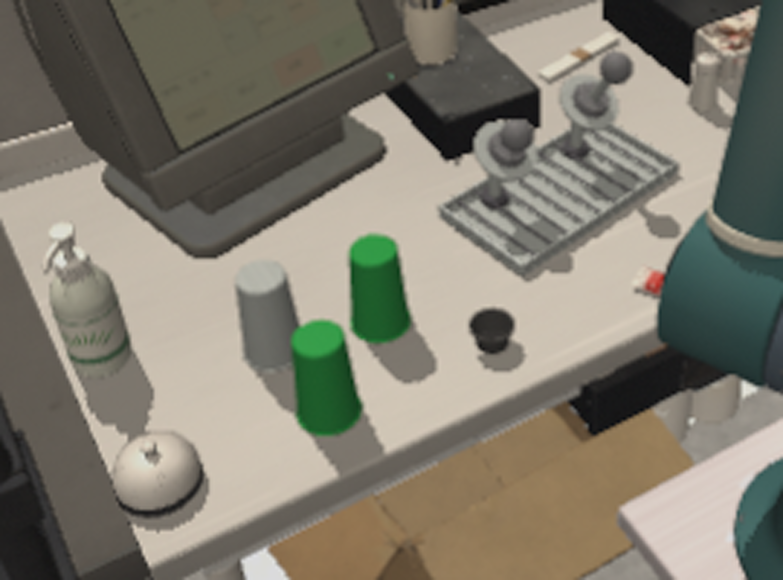

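View pics/top0z.png

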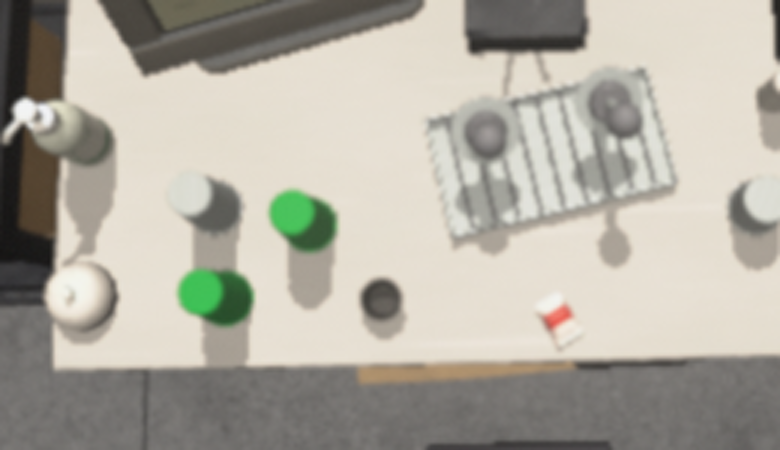

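```bash
python3 - <<'E'
from h import *
np.set_printoptions(precision=3,suppress=True)
import pickle
s=snap('scene');t=snap('top');pickle.dump((s,t),open('cams.pkl','wb'))
w=ctrl.snapshot('wrist'); o=ctrl.observe()
R=o['eef_rot'];print('cam in tcp',R.T@(np.array(w['eye'])-o['tcp_pos']));print(R.T@np.array(w['orientation'])); print(w['K'],w['distortion'],t['K'])
# cups tops in top image: zoom/3+offset
zz=lambda x,y:[90+x/3,130+y/3]
sz=lambda x,y:[60+x/2.9,130+y/2.9]
print('tall top',atz(t,zz(190,194),.11), atz(s,sz(264,280),.11))
print('green',atz(t,[zz(292,213),zz(201,292)],.11))
print('short top',atz(t,zz(764,200),.07))
print('ballL',tri([(t,zz(625,118)),(s,sz(617,69))]),'ballS',tri([(t,zz(486,134)),(s,sz(517,134))]))
print('tray corners top',atz(t,[zz(455,243),zz(677,187),zz(645,70),zz(428,120)],.018))
print('others',atz(t,zz(382,299),.029),atz(t,[402,166],.1))
E
python3 -c "
import cv2
b=cv2.imread('pics/top0.png')
cv2.imwrite('pics/top0c.png',cv2.resize(b[130:230,310:430],None,fx=6,fy=6,interpolation=cv2.INTER_CUBIC))
cv2.imwrite('pics/top0r.png',cv2.resize(b[140:220,220:330],None,fx=7,fy=7,interpolation=cv2.INTER_CUBIC))"
```

```text
cam in tcp [ 0.    -0.084 -0.171]
[[ 1.     0.     0.   ]
 [-0.     0.946  0.325]
 [-0.    -0.325  0.946]]
[[334.981   0.    253.115]
 [  0.    334.981 193.846]
 [  0.      0.      1.   ]] [0.01 0.   0.   0.   0.  ] [[352.729   0.    252.078]
 [  0.    352.729 191.985]
 [  0.      0.      1.   ]]
tall top [[0.512 0.356 0.11 ]] [[0.502 0.356 0.11 ]]
green [[0.488 0.241 0.11 ]
 [0.402 0.342 0.11 ]]
short top [[ 0.494 -0.29   0.07 ]]
ballL [ 0.572 -0.128  0.161] ballS [0.565 0.02  0.126]
tray corners top [[ 0.46   0.065  0.018]
 [ 0.521 -0.2    0.018]
 [ 0.666 -0.169  0.018]
 [ 0.611  0.095  0.018]]
others [[0.396 0.151 0.029]] [[ 0.59  -0.487  0.1  ]]
```

View pics/top0c.png

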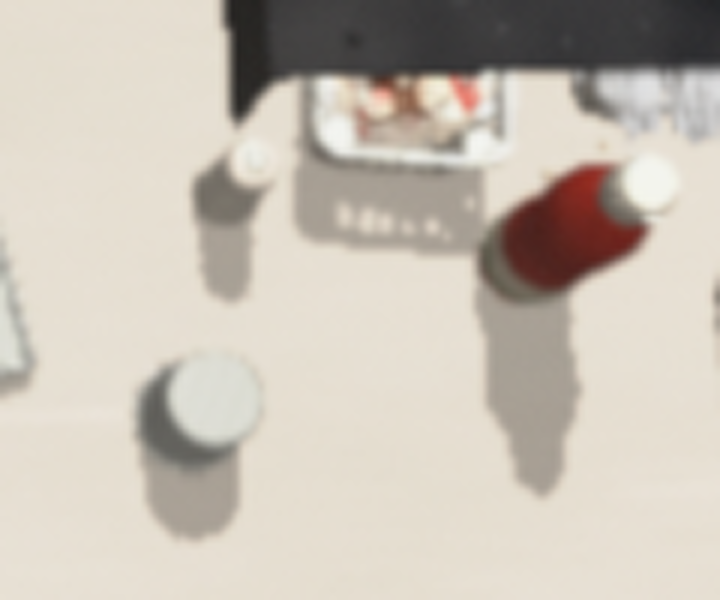

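View pics/top0r.png

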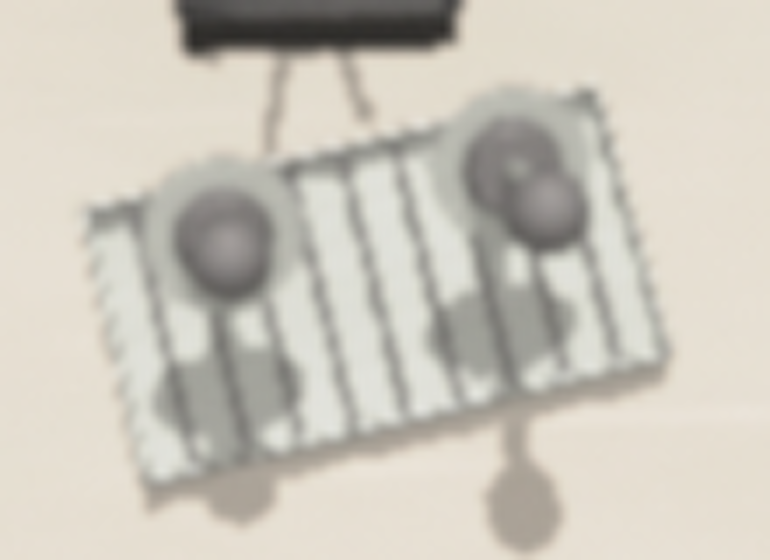

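Emit:
move_arm(
  delta_pos=[
    [20, 30, 15],
    [21, 32, 15],
    [21, 32, 15],
    [21, 32, 10],
    [21, 32, 5],
    [22, 32, 0],
    [22, 32, 0],
    [22, 32, 0],
    [22, 32, 0],
    [22, 31, 0],
    [0, 0, 0],
  ],
  twist=[-0.025, -0.025, -0.025, -0.025, -0.025, -0.025, -0.025, -0.025, -0.025, -0.03, 0],
  gripper=1,
  grip_force=40,
)

```text
t: 2.87
tcp_pos: [0.5236, -0.2789, 0.2632]
eef_rot: [[0.218, -0.976, 0.002], [-0.976, -0.218, 0.003], [-0.002, -0.003, -1.0]]
wrist_force: [-0.2, -1.1, 0.2]
width: 0.0854
```

Run:
```python
from h import *
import pickle
np.set_printoptions(precision=3,suppress=True)
w=snap('wrist','w1');pickle.dump(w,open('w1.pkl','wb'))
for n in ['short_cup_center','peg_long','sauce_bottle']:
    print(n,[(np.round(r['xy']).astype(int).tolist(),round(r['conf'],2)) for r in ctrl.look_for(w,n)][:4])
o=ctrl.observe();print(o['t'],o['tcp_pos'],o['eef_rot'][:,0],o['wrist_force'])
```

```text
short_cup_center [([259, 173], 0.91)]
peg_long [([87, 50], 0.97)]
sauce_bottle [([468, 145], 0.58)]
3.0667 [ 0.52  -0.285  0.263] [ 0.214 -0.977  0.   ] [-0.338 -0.313  0.198]
```

View pics/w1.png

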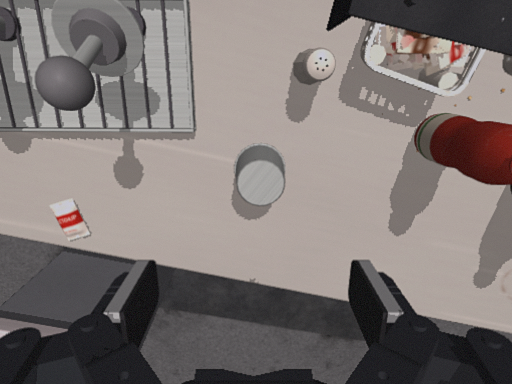

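Run:
```python
from h import *
import pickle
np.set_printoptions(precision=4,suppress=True)
w=pickle.load(open('w1.pkl','rb'))
b=cv2.cvtColor(w['pixels'],cv2.COLOR_RGB2BGR).copy()
c=atz(w,[260.5,178.5],.07)[0];print(c)
def circ(cx,cy,z,r,n=60):
    a=np.linspace(0,2*np.pi,n);return np.c_[cx+r*np.cos(a),cy+r*np.sin(a),np.full(n,z)]
big=cv2.resize(b[120:230,200:320],None,fx=5,fy=5,interpolation=cv2.INTER_CUBIC)
for z,r in((.07,.028),(0,.0325)):
    p=(proj(w,circ(c[0],c[1],z,r))-[200,120]+.5)*5
    cv2.polylines(big,[p.astype(np.int32)],True,(0,0,255),1)
cv2.imwrite('pics/w1c.png',big)
big=cv2.resize(b[0:150,0:220],None,fx=3.6,fy=3.6,interpolation=cv2.INTER_CUBIC);cv2.imwrite('pics/w1r.png',big)
```

```text
[ 0.5034 -0.2921  0.07  ]
```

View pics/w1c.png

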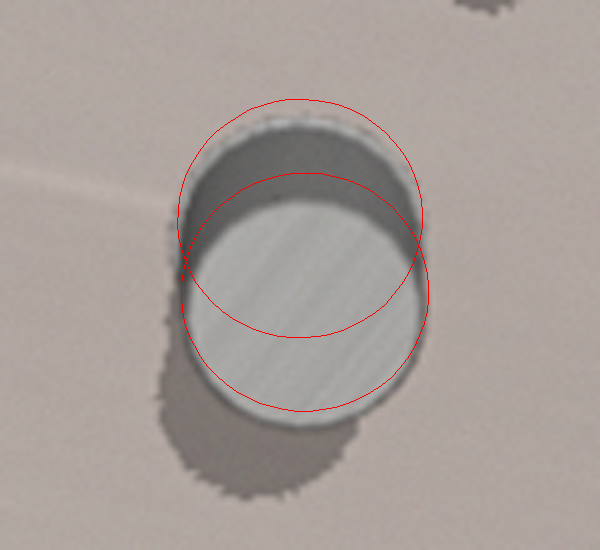

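View pics/w1r.png

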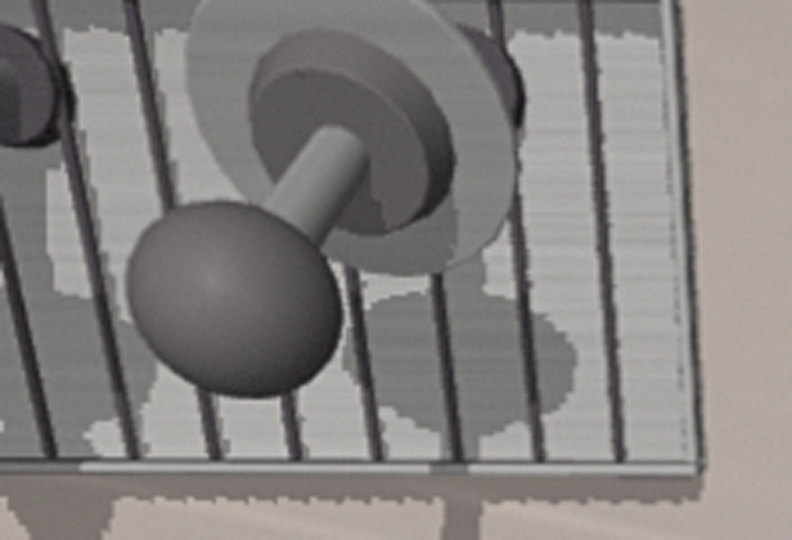

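```bash
cat > fitcup.py <<'E'
from h import *
def circ(cx,cy,z,r,n=60):
    a=np.linspace(0,2*np.pi,n);return np.c_[cx+r*np.cos(a),cy+r*np.sin(a),np.full(n,z)]
def draw(w,c,specs,x0,y0,x1,y1,f,fn):
    b=cv2.cvtColor(w['pixels'],cv2.COLOR_RGB2BGR)
    big=cv2.resize(b[y0:y1,x0:x1],None,fx=f,fy=f,interpolation=cv2.INTER_CUBIC)
    for z,r in specs:
        p=(proj(w,circ(c[0],c[1],z,r))-[x0,y0]+.5)*f
        cv2.polylines(big,[p.astype(np.int32)],True,(0,0,255),1)
    cv2.imwrite('pics/'+fn+'.png',big)
E
python3 - <<'E'
from fitcup import *
import pickle
np.set_printoptions(precision=4,suppress=True)
w=snap('wrist','w2');pickle.dump(w,open('w2.pkl','wb'))
o=ctrl.observe();print(o['tcp_pos'],w['eye'])
c=atz(w,[260.3,182.1],.07)[0];print(c)
draw(w,c,((.07,.028),(0,.0325)),200,120,320,230,5,'w2c')
E
```

```text
[ 0.5196 -0.2855  0.263 ] [ 0.6017 -0.2675  0.4337]
[ 0.4948 -0.2996  0.07  ]
```

View pics/w2c.png

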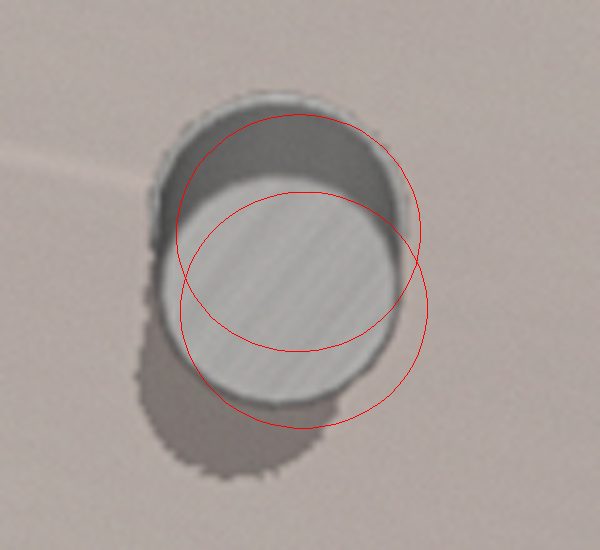

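Run:
```python
from fitcup import *
import pickle
np.set_printoptions(precision=4,suppress=True)
w=pickle.load(open('w2.pkl','rb'))
c=atz(w,[255.5,177.3],.07)[0];print(c)
draw(w,c,((.07,.028),(0,.0325)),200,120,320,230,5,'w2d')
```

```text
[ 0.4992 -0.293   0.07  ]
```

View pics/w2d.png

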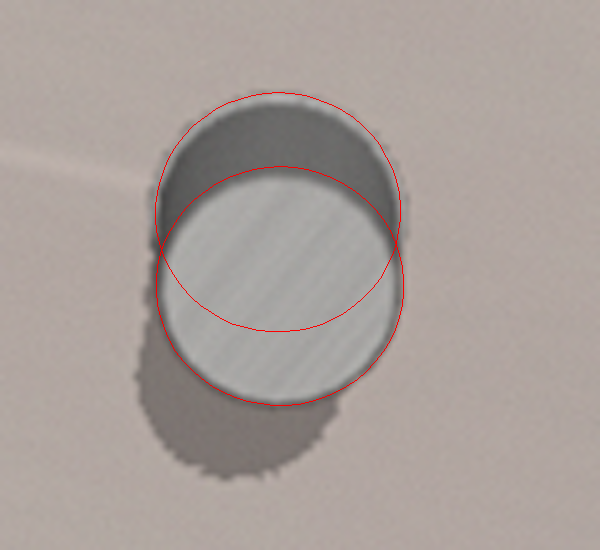

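View pics/w2.png

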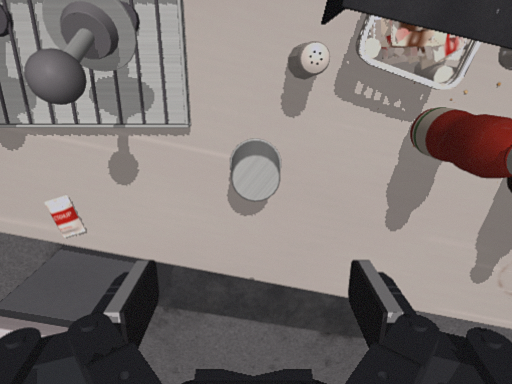

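Emit:
move_arm(
  delta_pos=[
    [5, 32, 12],
    [5, 32, 12],
    [5, 32, 12],
    [5, 35, 12],
    [5, 35, 12],
    [5, 34, 10],
    [0, 0, 0],
    [0, 0, 0],
  ],
  twist=[0, 0, 0, 0, 0, 0, 0, 0],
)

```text
t: 3.78
tcp_pos: [0.5506, -0.0846, 0.3341]
eef_rot: [[0.215, -0.977, 0.002], [-0.977, -0.215, -0.001], [0.001, -0.002, -1.0]]
wrist_force: [0.2, -0.1, -0.6]
width: 0.0855
```

Run:
```python
from h import *
import pickle
np.set_printoptions(precision=3,suppress=True)
w=snap('wrist','w3');pickle.dump(w,open('w3.pkl','wb'))
o=ctrl.observe();print(o['t'],o['tcp_pos'],o['dq'])
```

```text
3.8333 [ 0.55  -0.086  0.333] [-0.024  0.01   0.015 -0.004  0.     0.001]
```

View pics/w3.png

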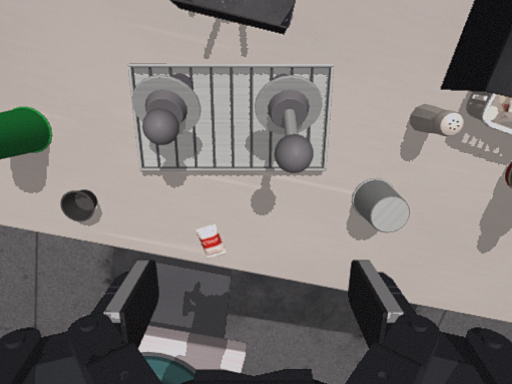

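Run:
```python
from h import *
import pickle
w=pickle.load(open('w3.pkl','rb'))
b=cv2.cvtColor(w['pixels'],cv2.COLOR_RGB2BGR)
cv2.imwrite('pics/w3a.png',cv2.resize(b[55:185,120:230],None,fx=4.6,fy=4.6,interpolation=cv2.INTER_CUBIC))
cv2.imwrite('pics/w3b.png',cv2.resize(b[55:185,230:340],None,fx=4.6,fy=4.6,interpolation=cv2.INTER_CUBIC))
```

```text
(no output)
```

View pics/w3a.png

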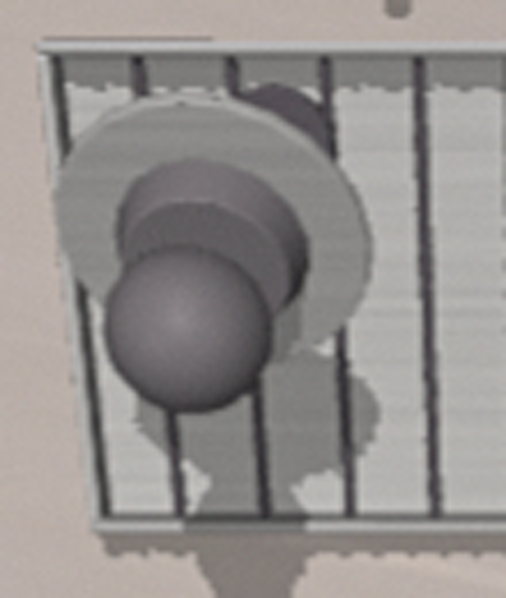

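View pics/w3b.png

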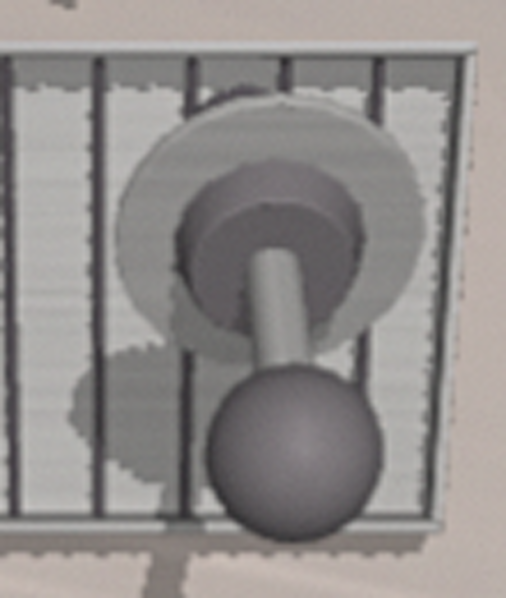

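```bash
cat > rack.py <<'E'
from h import *
import pickle
from scipy.optimize import least_squares
w=pickle.load(open('w3.pkl','rb'));w2=pickle.load(open('w2.pkl','rb'))
A=lambda x,y:[120+x/4.6-.5,55+y/4.6-.5]
B=lambda x,y:[230+x/4.6-.5,55+y/4.6-.5]
a30=np.radians(30)
def model(p):
    x,y,ps,dx,dy,zc=p
    xr=np.array([np.cos(ps),np.sin(ps),0]);yr=np.array([-np.sin(ps),np.cos(ps),0]);k=np.array([0,0,1.])
    c=np.array([x,y,0])
    ax=-np.sin(a30)*xr+np.cos(a30)*k
    OL=c+dx*xr+(-.072+dy)*yr+zc*k; OS=c+dx*xr+(.072+dy)*yr+zc*k
    cor=[c+sx*.075*xr+sy*.14*yr+.018*k for sx,sy in((1,1),(-1,1),(1,-1),(-1,-1))]
    return xr,yr,ax,OL,OS,cor
obs=np.array([A(41,44),A(97,524),B(474,44),B(441,526),A(188,328),B(295,453)])
def res(p):
    xr,yr,ax,OL,OS,cor=model(p)
    P=np.array(cor+[OS+.036*ax,OL+.08*ax])
    r=(proj(w,P)-obs).ravel()
    r2=(proj(w2,OL+.08*ax)-np.array([[55,76.3]])).ravel()
    return np.r_[r,r2,(p[3]-.045)/.02,p[4]/.002,(p[5]-.097)/.002]
if __name__=='__main__':
    np.set_printoptions(precision=4,suppress=True)
    s=least_squares(res,[.564,-.052,.216,.04,0,.097]);print(s.x,np.degrees(s.x[2]));print(res(s.x))
    xr,yr,ax,OL,OS,cor=model(s.x);print('OL',OL,'OS',OS,'ballL',OL+.08*ax,'ballS',OS+.036*ax,'xr',xr)
    np.save('rack.npy',s.x)
    b=cv2.cvtColor(w['pixels'],cv2.COLOR_RGB2BGR);f=3.4
    big=cv2.resize(b[55:185,120:340],None,fx=f,fy=f,interpolation=cv2.INTER_CUBIC)
    px=np.cross(yr,ax);t=np.linspace(0,2*np.pi,60)[:,None]
    for O in(OL,OS):
        for z,r in((0,.04),(0,.025),(.012,.021)):
            q=(proj(w,O+z*ax+r*np.cos(t)*px+r*np.sin(t)*yr)-[120,55]+.5)*f
            cv2.polylines(big,[q.astype(np.int32)],True,(0,0,255),1)
    for O,d in((OL,.08),(OS,.036)):
        R=np.array(w['orientation']);
        q=(proj(w,O+d*ax+.02*np.cos(t)*R[:,0]+.02*np.sin(t)*R[:,1])-[120,55]+.5)*f
        cv2.polylines(big,[q.astype(np.int32)],True,(255,0,0),1)
    q=(proj(w,[cor[0],cor[1],cor[3],cor[2]])-[120,55]+.5)*f
    cv2.polylines(big,[q.astype(np.int32)],True,(0,255,0),1)
    cv2.imwrite('pics/w3fit.png',big)
E
python3 rack.py
```

```text
[ 0.5724 -0.0497  0.2163  0.0231  0.0006  0.0978] 12.395378076650474
[-1.3832 -1.3281 -1.2442  1.9504  1.6149 -1.0355  0.7709  1.5894 -0.0505
  0.3119 -0.2144 -0.0388  0.3045 -0.2721 -1.0941  0.3089  0.4158]
OL [ 0.6103 -0.1145  0.0978] OS [0.5794 0.0262 0.0978] ballL [ 0.5713 -0.1231  0.1671] ballS [0.5618 0.0223 0.129 ] xr [0.9767 0.2147 0.    ]
```

View pics/w3fit.png

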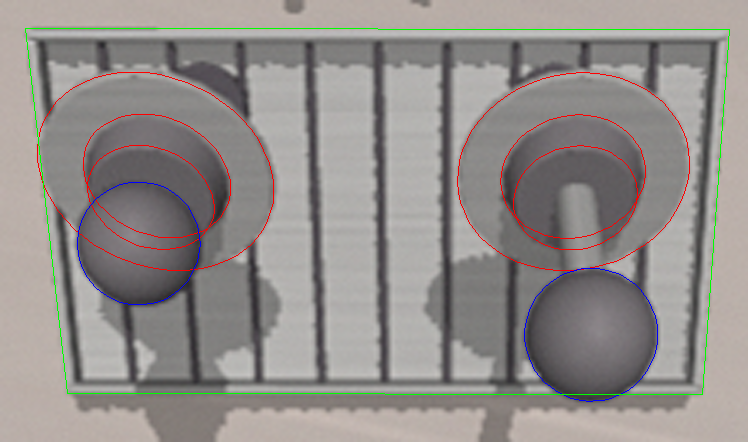

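Emit:
move_arm(
  delta_pos=[
    [-9, -38, -10],
    [-9, -38, -10],
    [-9, -38, -10],
    [-9, -38, -10],
    [-9, -38, -10],
    [-6, -18, -30],
    [0, 0, -40],
    [0, 0, -40],
    [0, 0, -40],
    [0, 0, -40],
    [0, 0, -20],
    [0, 0, 0],
  ],
  twist=[0, 0, 0, 0, 0, 0, 0, 0, 0, 0, 0, 0],
)

```text
t: 4.83
tcp_pos: [0.4924, -0.2913, 0.0655]
eef_rot: [[0.211, -0.977, -0.012], [-0.977, -0.211, 0.007], [-0.009, 0.01, -1.0]]
wrist_force: [-0.9, 0.9, -0.5]
width: 0.085
```

Run:
```python
from h import *
w=snap('wrist','w4')
```

```text
(no output)
```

View pics/w4.png

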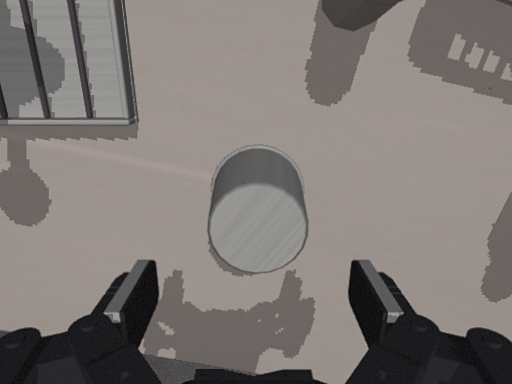

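Run:
```python
from fitcup import *
np.set_printoptions(precision=4,suppress=True)
o=ctrl.observe();print(o['t'],o['tcp_pos'],o['dq'],o['eef_rot'])
w=snap('wrist')
draw(w,(.4992,-.293),((.07,.028),(0,.0325)),190,120,340,290,3.5,'w5')
o=ctrl.observe();print(o['t'],o['tcp_pos'])
```

```text
4.8833 [ 0.4949 -0.2925  0.069 ] [ 0.0099 -0.0506 -0.0782  0.0006  0.0114  0.0036] [[ 0.2113 -0.9774 -0.0074]
 [-0.9774 -0.2113  0.0043]
 [-0.0057  0.0063 -1.    ]]
4.9333 [ 0.4974 -0.2937  0.0719]
```

View pics/w5.png

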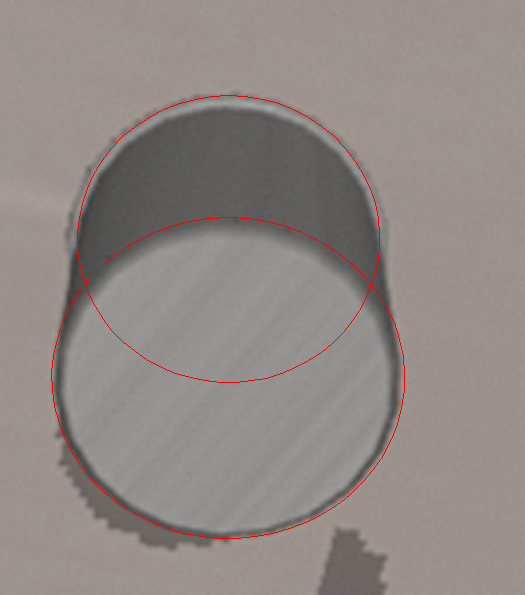

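Emit:
move_arm(
  delta_pos=[
    [0, 0, -25],
    [0, 0, -20],
    [0, 0, 0],
  ],
  twist=[0, 0, 0],
)

```text
t: 5.18
tcp_pos: [0.498, -0.2929, 0.0271]
eef_rot: [[0.213, -0.977, -0.002], [-0.977, -0.213, 0.001], [-0.001, 0.001, -1.0]]
wrist_force: [-1.6, 0.9, -0.9]
width: 0.0855
```

Emit:
move_arm(
  delta_pos=[
    [0, 0, 0],
    [0, 0, 0],
    [0, 0, 0],
    [0, 0, 0],
    [0, 0, 0],
    [0, 0, 0],
  ],
  twist=[0, 0, 0, 0, 0, 0],
  gripper=0,
  grip_force=40,
)

```text
t: 5.68
tcp_pos: [0.5014, -0.2941, 0.0313]
eef_rot: [[0.214, -0.977, 0.004], [-0.977, -0.214, -0.003], [0.004, -0.004, -1.0]]
wrist_force: [-0.5, 0.1, 7.0]
width: 0.0564
```

Emit:
move_arm(
  delta_pos=[
    [0, 0, 15],
    [0, 0, 35],
    [0, 0, 40],
    [0, 0, 40],
    [0, 0, 40],
    [0, 0, 40],
    [0, 0, 25],
    [0, 0, 0],
  ],
  twist=[0, 0, 0, 0, 0, 0, 0, 0],
)

```text
t: 6.35
tcp_pos: [0.503, -0.295, 0.273]
eef_rot: [[0.214, -0.977, 0.013], [-0.977, -0.214, -0.009], [0.011, -0.011, -1.0]]
wrist_force: [-0.2, -0.6, -0.5]
width: 0.0568
```

Run:
```python
from h import *
np.set_printoptions(precision=4,suppress=True)
w=snap('wrist','w6')
o=ctrl.observe();print(o['t'],o['tcp_pos'],o['wrist_force'],o['width'])
```

```text
6.4 [ 0.5016 -0.2941  0.269 ] [-0.8468  0.1792 -1.0089] 0.056212201611650164
```

View pics/w6.png

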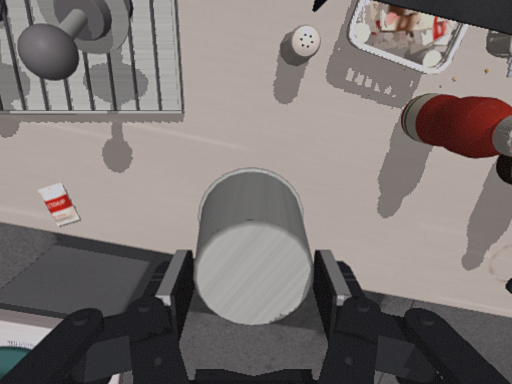

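```bash
cat > held.py <<'E'
from h import *
# cup in tool frame: pivot at (0,yo,-gp) ; rim is zr below TCP ... P(s,r) along axis s from rim
def cup(w,o_rot,o_pos,H,rt,yo,zr,tilt,x0,y0,x1,y1,f,fn,xo=0,extra=None):
    # tilt about tool x, deg; axis from rim to closed end in tool: (0,sin,-cos)
    th=np.radians(tilt); ax=np.array([0,np.sin(th),-np.cos(th)]); py=np.array([0,np.cos(th),np.sin(th)])
    rim=np.array([xo,yo,zr]); t=np.linspace(0,2*np.pi,60)[:,None]
    b=cv2.cvtColor(w['pixels'],cv2.COLOR_RGB2BGR)
    big=cv2.resize(b[y0:y1,x0:x1],None,fx=f,fy=f,interpolation=cv2.INTER_CUBIC)
    for s,r in((0,.0325),(H,rt)):
        P=rim+s*ax+r*np.cos(t)*np.array([1,0,0])+r*np.sin(t)*py
        q=(proj(w,P@np.array(o_rot).T+o_pos)-[x0,y0]+.5)*f
        cv2.polylines(big,[q.astype(np.int32)],True,(0,0,255),1)
    cv2.imwrite('pics/'+fn+'.png',big)
def simcam(w):
    # tool pose implied by the camera pose in the snapshot
    Rc=np.array([[1,0,0],[0,.946,.325],[0,-.325,.946]]); R=np.array(w['orientation'])@Rc.T
    return R,np.array(w['eye'])-R@np.array([0,-.084,-.171])
E
python3 - <<'E'
from held import *
w=snap('wrist')
R,p=simcam(w);print(p,ctrl.observe()['tcp_pos'])
import pickle;pickle.dump(w,open('w6.pkl','wb'))
cup(w,R,p,.07,.028,0,.03,0,180,150,330,340,3,'w7')
E
```

```text
[ 0.50125422 -0.29471252  0.26878634] [ 0.50005493 -0.29313865  0.26557828]
```

View pics/w7.png

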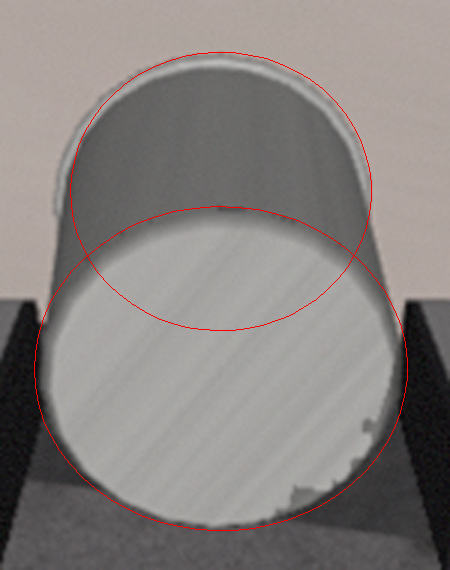

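Emit:
move_arm(
  delta_pos=[
    [5, 30, 5],
    [7, 38, 2],
    [7, 38, 0],
    [7, 38, 0],
    [7, 38, 0],
    [7, 38, 0],
    [7, 38, 0],
    [6, 33, 0],
    [5, 22, -7],
    [0, 0, -20],
    [0, 0, -20],
    [0, 0, 0],
  ],
  twist=[0, 0, 0, 0, 0, 0, 0, 0, 0, 0, 0, 0],
)

```text
t: 7.45
tcp_pos: [0.5524, 0.0213, 0.2156]
eef_rot: [[0.216, -0.976, -0.012], [-0.976, -0.216, -0.0], [-0.003, 0.012, -1.0]]
wrist_force: [-1.4, -0.4, -2.9]
width: 0.0563
```

Run:
```python
from h import *
np.set_printoptions(precision=4,suppress=True)
w=snap('wrist','w8')
snap('scene','s8')
o=ctrl.observe();print(o['t'],o['tcp_pos'],o['wrist_force'],o['width'])
b=cv2.imread('pics/s8.png');cv2.imwrite('pics/s8z.png',cv2.resize(b[110:260,180:340],None,fx=4.5,fy=4,interpolation=cv2.INTER_CUBIC))
```

```text
7.55 [0.555  0.0205 0.2202] [-0.0229  0.5087 -0.4596] 0.056119555100434225
```

View pics/w8.png

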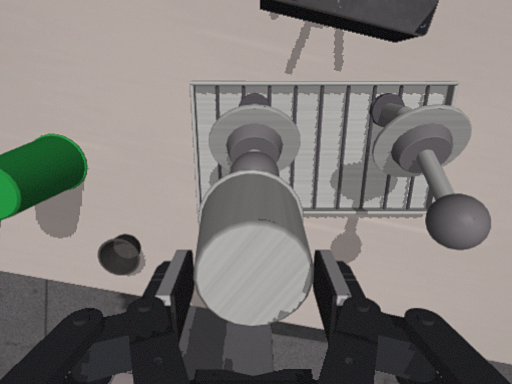

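View pics/s8z.png

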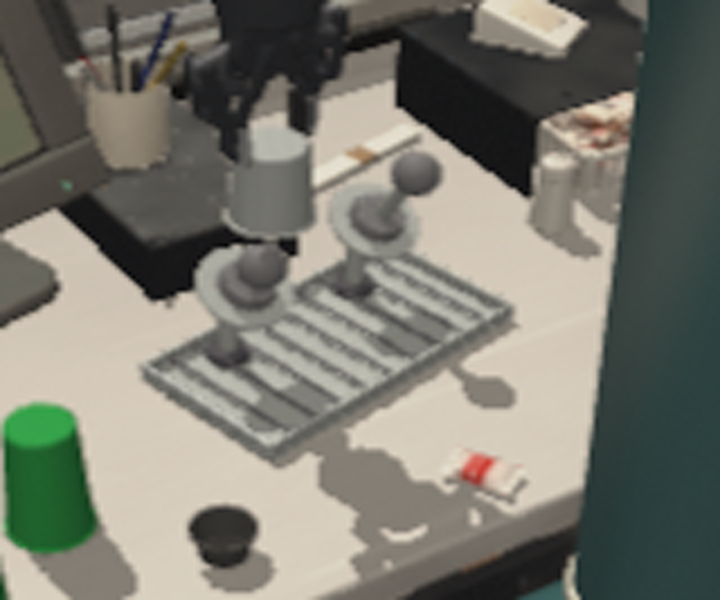

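Emit:
move_arm(
  delta_pos=[
    [0, 0, -25],
    [0, 0, -25],
    [0, 0, -22],
    [0, 0, 0],
    [0, 0, 0],
  ],
  twist=[0, 0, 0, 0, 0],
)

```text
t: 7.97
tcp_pos: [0.5564, 0.02, 0.1506]
eef_rot: [[0.213, -0.977, -0.002], [-0.977, -0.213, 0.0], [-0.0, 0.002, -1.0]]
wrist_force: [0.1, 0.0, -0.9]
width: 0.0563
```

Emit:
move_arm(
  delta_pos=[
    [-6, -1, -1],
    [-5, -1, -2],
    [-5, -1, -2],
    [-5, -1, -3],
    [-4, -1, -2],
    [0, 0, 0],
  ],
  twist=[0, 0, 0, 0, 0, 0],
)

```text
t: 8.47
tcp_pos: [0.5315, 0.0153, 0.1412]
eef_rot: [[0.214, -0.977, 0.0], [-0.977, -0.214, -0.0], [0.0, -0.0, -1.0]]
wrist_force: [1.0, -0.1, 0.2]
width: 0.0564
```

Run:
```python
from h import *
np.set_printoptions(precision=4,suppress=True)
w=snap('wrist','w9')
snap('scene','s9')
o=ctrl.observe();print(o['t'],o['tcp_pos'],o['wrist_force'],o['width'])
b=cv2.imread('pics/s9.png');cv2.imwrite('pics/s9z.png',cv2.resize(b[130:230,190:320],None,fx=6,fy=6,interpolation=cv2.INTER_CUBIC))
```

```text
8.5667 [0.5319 0.0153 0.1414] [1.3688 1.0501 0.8022] 0.056366996652657486
```

View pics/w9.png

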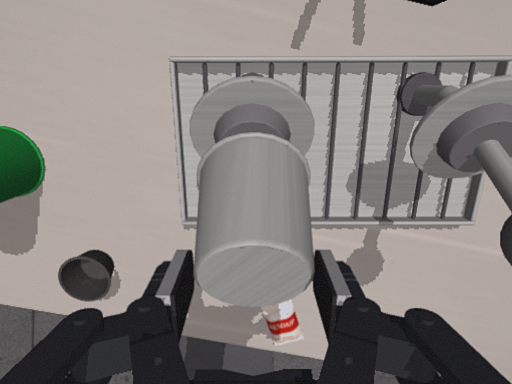

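View pics/s9z.png

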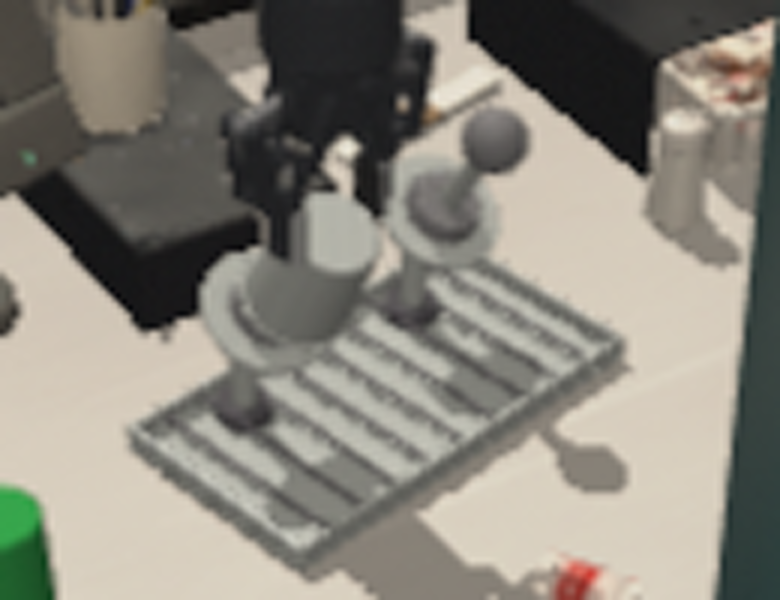

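Run:
```python
from held import *
w=snap('wrist');R,p=simcam(w)
import pickle;pickle.dump(w,open('w9.pkl','wb'))
for i,(t,pz) in enumerate(((24,.019),(30,.019),(30,.024))):
    th=np.radians(t);g=.03+pz
    cup(w,R,p,.07,.028,-g*np.sin(th),-pz+g*np.cos(th),t,180,110,330,320,2.6,'w9_%d'%i)
a=np.hstack([cv2.imread('pics/w9_%d.png'%i) for i in range(3)]);cv2.imwrite('pics/w9f.png',cv2.resize(a,None,fx=.68,fy=1)[:, :800]) if 0 else cv2.imwrite('pics/w9f.png',cv2.resize(a,(800,370)))
```

```text
(no output)
```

View pics/w9f.png

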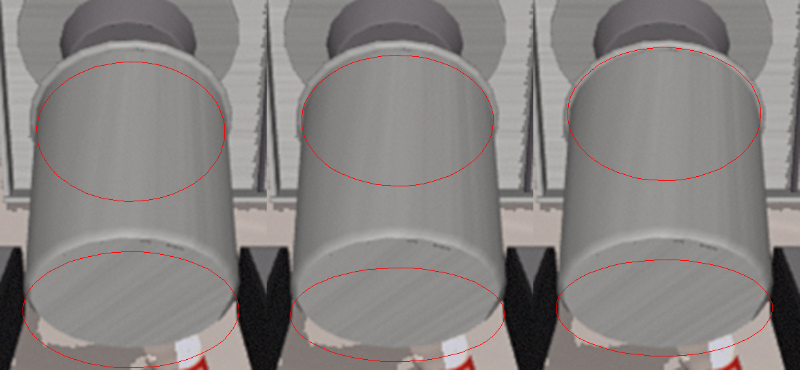

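```bash
cat > fit9.py <<'E'
from held import *
from scipy.optimize import least_squares
def fit(w,H,rt,top_y,bot_y,rimtop_y,discw,x0=(-.02,.03,25)):
    # features in pixels: disc top/bottom rows, rim top row, disc width
    R,p=simcam(w)
    def ell(s,r,yo,zr,t):
        th=np.radians(t);ax=np.array([0,np.sin(th),-np.cos(th)]);py=np.array([0,np.cos(th),np.sin(th)]);a=np.linspace(0,2*np.pi,180)[:,None]
        P=np.array([0,yo,zr])+s*ax+r*np.cos(a)*np.array([1,0,0])+r*np.sin(a)*py
        return proj(w,P@R.T+p)
    def res(q):
        d=ell(H,rt,*q);m=ell(0,.0325,*q)
        return [d[:,1].min()-top_y,d[:,1].max()-bot_y,m[:,1].min()-rimtop_y,(np.ptp(d[:,0])-discw)*.5]
    s=least_squares(res,x0,x_scale=[.01,.01,10]);return s.x,s.fun
if __name__=='__main__':
    import pickle
    w=pickle.load(open('w9.pkl','rb'))
    Y=lambda y:110+y/.678/2.6-.5
    print(fit(w,.07,.028,Y(236),Y(347),Y(41),211/.684/2.6))
E
python3 fit9.py
```

```text
(array([-0.02700739,  0.02715139, 26.9275651 ]), array([ 0.0531774 , -0.39395562,  0.33497319,  0.87632873]))
```

Emit:
move_arm(
  delta_pos=[
    [1, 0, -4],
    [2, 0, -4],
    [1, 1, -4],
    [0, 0, 0],
  ],
  twist=[0, 0, 0, 0],
)

```text
t: 8.95
tcp_pos: [0.5368, 0.0165, 0.128]
eef_rot: [[0.214, -0.977, 0.0], [-0.977, -0.214, 0.0], [0.0, -0.0, -1.0]]
wrist_force: [4.9, 0.8, -0.3]
width: 0.0565
```

Emit:
move_arm(
  delta_pos=[
    [4, 1, 2],
    [4, 1, 2],
    [0, 0, 0],
  ],
  twist=[0, 0, 0],
)

```text
t: 9.2
tcp_pos: [0.5445, 0.0185, 0.1332]
eef_rot: [[0.214, -0.977, -0.001], [-0.977, -0.214, -0.0], [-0.0, 0.001, -1.0]]
wrist_force: [0.5, 0.0, -0.2]
width: 0.0565
```

Run:
```python
from h import *
import pickle
np.set_printoptions(precision=4,suppress=True)
w=snap('wrist','w10');pickle.dump(w,open('w10.pkl','wb'))
o=ctrl.observe();print(o['t'],o['tcp_pos'],o['wrist_force'],o['width'])
b=cv2.imread('pics/w10.png');cv2.imwrite('pics/w10z.png',cv2.resize(b[100:320,170:350],None,fx=2.7,fy=2.7,interpolation=cv2.INTER_CUBIC))
```

```text
9.25 [0.5445 0.0185 0.133 ] [ 0.8548 -0.1925  0.216 ] 0.05656734488051889
```

View pics/w10z.png

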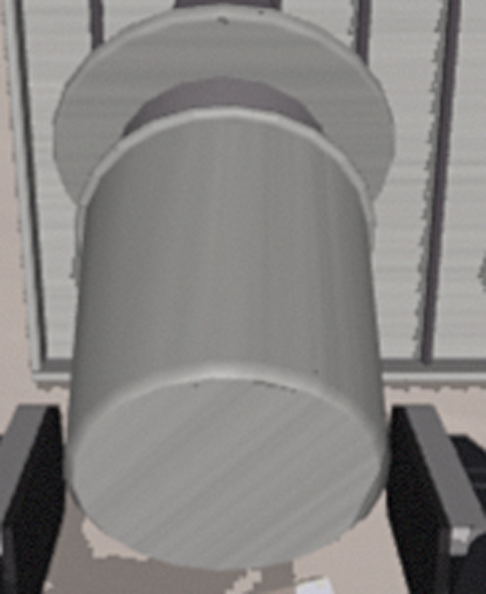

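Run:
```python
from fit9 import *
import pickle
w=pickle.load(open('w10.pkl','rb'))
Y=lambda y:100+y/2.7-.5
q,r=fit(w,.07,.028,Y(368),Y(570),Y(107),319/2.7);print(q,r)
R,p=simcam(w);x=np.load('rack.npy')
from rack import model
xr,yr,ax,OL,OS,cor=model(x)
for O,n in((OS,'S'),):
    rim=p+R@np.array([0,q[0],q[1]]);th=np.radians(q[2]);cax=R@np.array([0,np.sin(th),-np.cos(th)])
    d=rim-O;px=np.cross(yr,ax);print('rim s,perp(rear+),y',d@ax*1e3,d@px*1e3,d@yr*1e3,'tilt err',np.degrees(np.arctan2(cax@px,cax@ax)))
```

```text
[-0.02101029  0.03005418 20.75664816] [ 0.12294668 -0.56031299  0.44151185  1.18604364]
rim s,perp(rear+),y 12.00361735362458 -10.647967877854892 -0.5359307571960769 tilt err 9.307254096072088
```

Emit:
move_arm(
  delta_pos=[
    [5, 1, 3],
    [2, 1, -4],
    [2, 0, -3],
    [0, 0, 0],
  ],
  twist=[0, 0, 0, 0],
)

```text
t: 9.58
tcp_pos: [0.5529, 0.0206, 0.1279]
eef_rot: [[0.214, -0.977, -0.001], [-0.977, -0.214, 0.0], [-0.0, 0.001, -1.0]]
wrist_force: [-0.3, 0.3, -1.1]
width: 0.0566
```

Emit:
move_arm(
  delta_pos=[
    [-1, 0, -3],
    [-1, 0, -3],
    [0, 0, -2],
    [0, 0, 0],
  ],
  twist=[0, 0, 0, 0],
)

```text
t: 9.92
tcp_pos: [0.5479, 0.0198, 0.1207]
eef_rot: [[0.214, -0.977, -0.007], [-0.977, -0.214, -0.001], [-0.0, 0.007, -1.0]]
wrist_force: [-7.7, -2.5, 9.0]
width: 0.0565
```

Run:
```python
from h import *
import pickle
np.set_printoptions(precision=4,suppress=True)
w=snap('wrist','w11');pickle.dump(w,open('w11.pkl','wb'))
snap('scene','s11')
o=ctrl.observe();print(o['t'],o['tcp_pos'],o['wrist_force'],o['width'])
b=cv2.imread('pics/w11.png');cv2.imwrite('pics/w11z.png',cv2.resize(b[100:320,170:350],None,fx=2.7,fy=2.7,interpolation=cv2.INTER_CUBIC))
b=cv2.imread('pics/s11.png');cv2.imwrite('pics/s11z.png',cv2.resize(b[150:220,200:280],None,fx=7,fy=7,interpolation=cv2.INTER_CUBIC))
```

```text
10.0167 [0.5483 0.0199 0.1211] [-9.0251 -0.9423  9.4061] 0.056324537570195385
```

View pics/w11z.png

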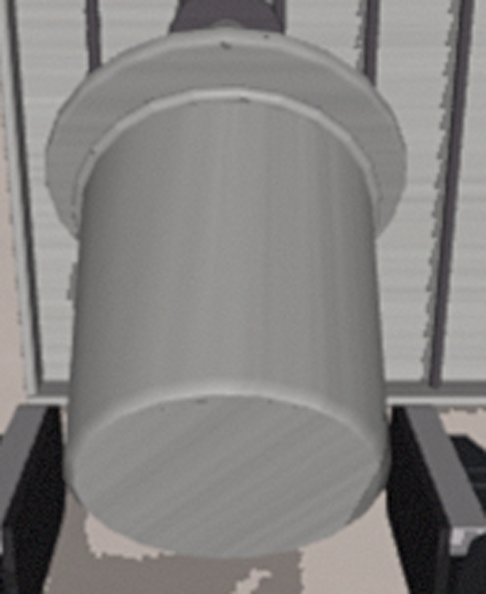

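View pics/s11z.png

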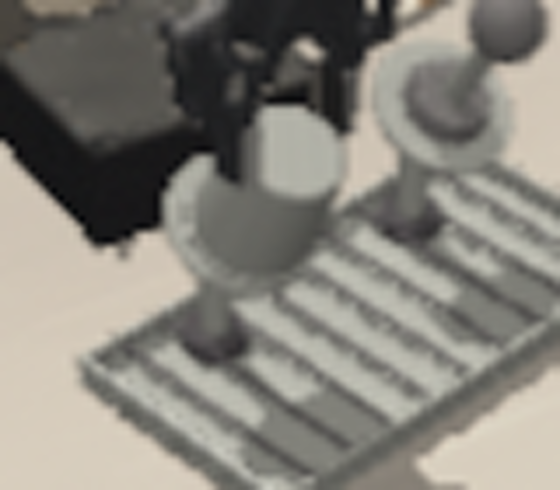

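```bash
cat > est.py <<'E'
from fit9 import *
from rack import model
import pickle,sys
xr,yr,ax,OL,OS,cor=model(np.load('rack.npy'))
def est(fn,H,rt,O,t,b,rt_y,wd):
    w=pickle.load(open(fn,'rb'))
    q,r=fit(w,H,rt,t,b,rt_y,wd);R,p=simcam(w)
    rim=p+R@np.array([0,q[0],q[1]]);th=np.radians(q[2]);cax=R@np.array([0,np.sin(th),-np.cos(th)])
    d=rim-O;px=np.cross(yr,ax)
    print('tilt',round(q[2],1),'yo zr',q[:2].round(4),'res',np.round(r,1),'rim s,rear,y mm',np.round([d@ax*1e3,d@px*1e3,d@yr*1e3],1))
E
python3 - <<'E'
from est import *
Y=lambda y:100+y/2.7-.5
est('w11.pkl',.07,.028,OS,Y(391),Y(558),Y(88),319/2.7)
E
```

```text
tilt 27.6 yo zr [-0.0276  0.0267] res [ 0.1 -0.5  0.4  1.2] rim s,rear,y mm [-1.2 -6.6  0.1]
```

Emit:
move_arm(
  delta_pos=[
    [2, 0, -1],
    [1, 0, -2],
    [0, 0, -2],
    [0, 0, 0],
  ],
  twist=[0, 0, 0, 0],
)

```text
t: 10.35
tcp_pos: [0.547, 0.0197, 0.1166]
eef_rot: [[0.215, -0.977, -0.015], [-0.977, -0.215, -0.001], [-0.002, 0.015, -1.0]]
wrist_force: [-21.8, -3.2, 22.2]
width: 0.0561
```

Run:
```python
from h import *
import pickle
np.set_printoptions(precision=4,suppress=True)
w=snap('wrist','w12');pickle.dump(w,open('w12.pkl','wb'))
o=ctrl.observe();print(o['t'],o['tcp_pos'],o['wrist_force'],o['width'])
b=cv2.imread('pics/w12.png');cv2.imwrite('pics/w12z.png',cv2.resize(b[100:320,170:350],None,fx=2.7,fy=2.7,interpolation=cv2.INTER_CUBIC))
```

```text
10.4 [0.5471 0.0197 0.1168] [-21.7545  -2.2373  22.0399] 0.0563123295696182
```

View pics/w12z.png

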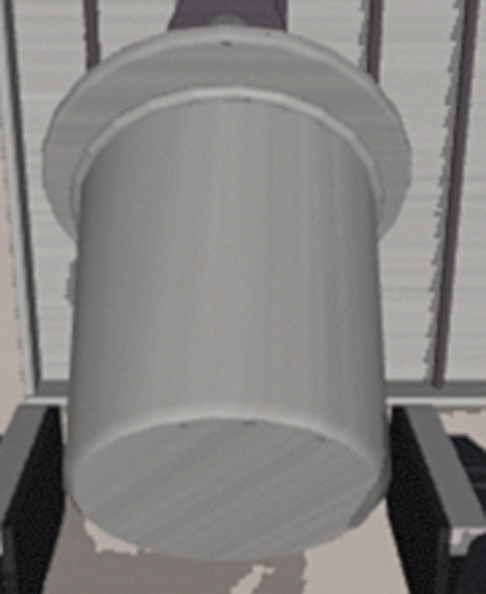

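Emit:
move_arm(
  delta_pos=[
    [-1, 0, 2],
    [0, 0, 0],
  ],
  twist=[0, 0],
)

```text
t: 10.57
tcp_pos: [0.5485, 0.0199, 0.1186]
eef_rot: [[0.214, -0.977, -0.009], [-0.977, -0.214, -0.001], [-0.001, 0.009, -1.0]]
wrist_force: [-15.0, -1.5, 13.5]
width: 0.0561
```

Emit:
move_arm(
  delta_pos=[
    [0, 0, 0],
    [0, 0, 0],
    [0, 0, 0],
    [0, 0, 0],
    [0, 0, 0],
  ],
  twist=[0, 0, 0, 0, 0],
  gripper=1,
)

```text
t: 10.98
tcp_pos: [0.5533, 0.0205, 0.1178]
eef_rot: [[0.214, -0.977, 0.0], [-0.977, -0.214, 0.0], [-0.0, -0.0, -1.0]]
wrist_force: [0.2, -0.7, 0.3]
width: 0.0854
```

Emit:
move_arm(
  delta_pos=[
    [0, 0, 10],
    [0, 0, 20],
    [0, 0, 35],
    [0, 0, 40],
    [0, 0, 0],
    [0, 0, 0],
  ],
  twist=[0, 0, 0, 0, 0, 0],
)

```text
t: 11.48
tcp_pos: [0.5561, 0.0204, 0.2277]
eef_rot: [[0.214, -0.977, 0.008], [-0.977, -0.214, -0.0], [0.002, -0.008, -1.0]]
wrist_force: [-0.3, 0.3, -0.9]
width: 0.0854
```

Run:
```python
from h import *
import pickle
np.set_printoptions(precision=4,suppress=True)
w=snap('wrist','w13');pickle.dump(w,open('w13.pkl','wb'));snap('scene','s13')
o=ctrl.observe();print(o['t'],o['tcp_pos'],o['wrist_force'],o['width'])
b=cv2.imread('pics/s13.png');cv2.imwrite('pics/s13z.png',cv2.resize(b[140:220,190:280],None,fx=7,fy=7,interpolation=cv2.INTER_CUBIC))
```

```text
11.5833 [0.5531 0.0205 0.2232] [-0.4493 -0.2437 -0.2604] 0.08553584886338243
```

View pics/w13.png

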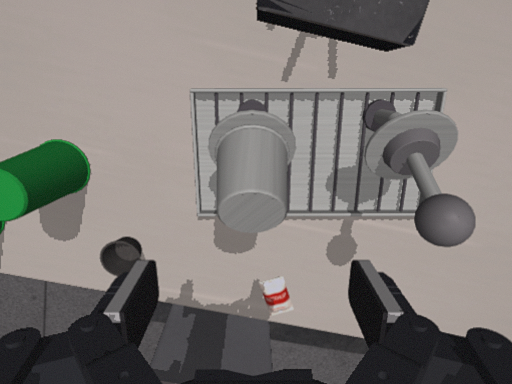

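View pics/s13z.png

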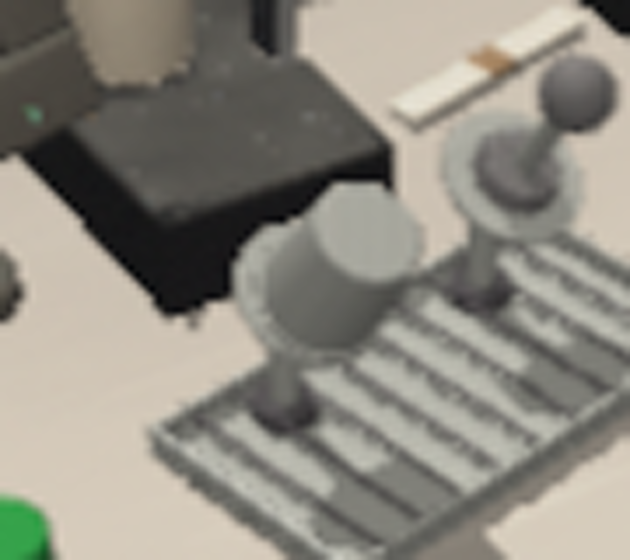

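```bash
cat > seat.py <<'E'
from est import *
def seat(w,O,H,rt,x0,y0,x1,y1,f,fn,s0=0):
    b=cv2.cvtColor(w['pixels'],cv2.COLOR_RGB2BGR)
    big=cv2.resize(b[y0:y1,x0:x1],None,fx=f,fy=f,interpolation=cv2.INTER_CUBIC)
    px=np.cross(yr,ax);t=np.linspace(0,2*np.pi,90)[:,None]
    for s,r,c in((0,.04,(0,255,0)),(s0,.0325,(0,0,255)),(s0+H,rt,(0,0,255))):
        q=(proj(w,O+s*ax+r*np.cos(t)*px+r*np.sin(t)*yr)-[x0,y0]+.5)*f
        cv2.polylines(big,[q.astype(np.int32)],True,c,1)
    cv2.imwrite('pics/'+fn+'.png',big)
E
python3 - <<'E'
from seat import *
w=snap('wrist','w14');pickle.dump(w,open('w14.pkl','wb'))
print(ctrl.observe()['tcp_pos'],simcam(w)[1])
seat(w,OS,.07,.028,180,80,320,240,4,'w14s')
E
```

```text
[0.55236309 0.02045982 0.22196988] [0.55273626 0.01986783 0.22289819]
```

View pics/w14s.png

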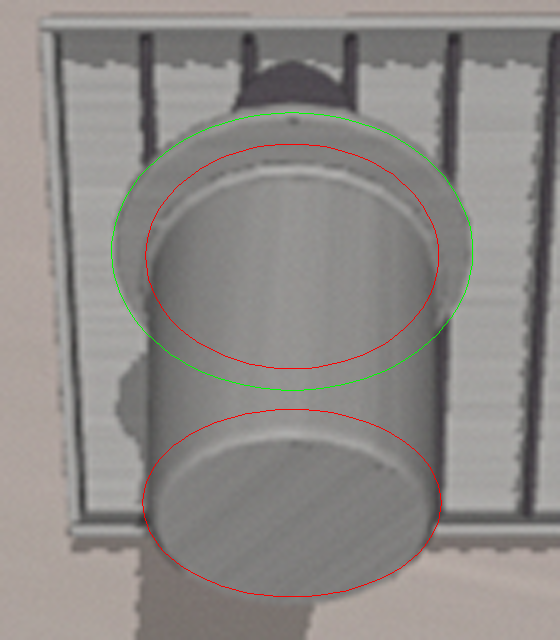

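```bash
python3 - <<'E'
from seat import *
Y=lambda y:80+y/4-.5
for t in (420,425,430):
    est('w14.pkl',.07,.028,OS,Y(t),Y(603),Y(166),294/4)
E
python3 - <<'E'
import cv2
b=cv2.imread('pics/w14.png');cv2.imwrite('pics/w14z.png',cv2.resize(b[90:190,195:310],None,fx=6,fy=6,interpolation=cv2.INTER_LANCZOS4))
E
```

```text
tilt 29.0 yo zr [-0.0219  0.1326] res [-0.1  0.3 -0.2 -0.6] rim s,rear,y mm [-3.8 -8.6 -0.5]
tilt 30.0 yo zr [-0.0223  0.1325] res [-0.1  0.3 -0.2 -0.7] rim s,rear,y mm [-3.9 -8.2 -0.5]
tilt 31.0 yo zr [-0.0227  0.1322] res [-0.1  0.3 -0.3 -0.8] rim s,rear,y mm [-3.9 -7.7 -0.5]
```

View pics/w14z.png

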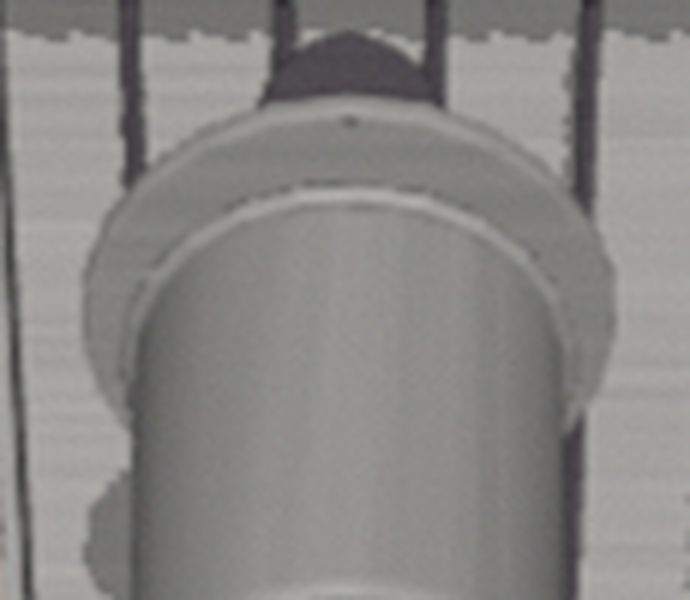

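Emit:
move_arm(
  delta_pos=[
    [0, 20, 20],
    [-3, 35, 15],
    [-3, 38, 5],
    [-3, 38, 0],
    [-3, 38, 0],
    [-3, 38, 0],
    [-3, 38, 0],
    [-3, 38, 0],
    [-2, 25, 0],
    [0, 12, 0],
    [0, 0, 0],
    [0, 0, 0],
  ],
  twist=[0, 0, 0, 0, 0, 0, 0, 0, 0, 0, 0, 0],
)

```text
t: 12.63
tcp_pos: [0.5295, 0.3398, 0.2613]
eef_rot: [[0.215, -0.977, -0.002], [-0.977, -0.215, -0.002], [0.002, 0.003, -1.0]]
wrist_force: [0.0, 0.2, 0.5]
width: 0.0856
```

Run:
```python
from fitcup import *
import pickle
np.set_printoptions(precision=4,suppress=True)
w=snap('wrist','w15');w=snap('wrist','w15');pickle.dump(w,open('w15.pkl','wb'))
o=ctrl.observe();print(o['t'],o['tcp_pos'],w['eye'],[(r['xy'],r['conf']) for r in ctrl.look_for(w,'tall_cup_center')])
```

```text
12.7333 [0.5302 0.3388 0.2622] [0.612  0.3569 0.4323] [([227.8, 251.1], 0.96), ([235.3, 163.2], 0.88), ([323.6, 201.8], 0.83)]
```

View pics/w15.png

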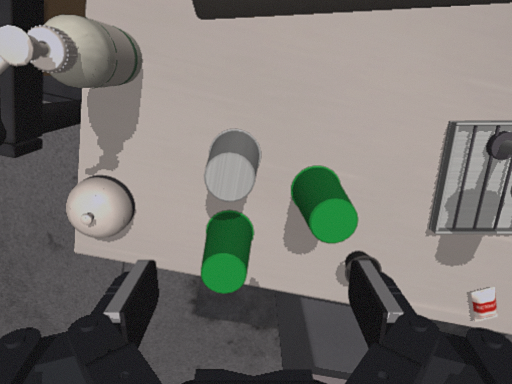

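Run:
```python
from fitcup import *
import pickle
np.set_printoptions(precision=4,suppress=True)
w=pickle.load(open('w15.pkl','rb'))
c=atz(w,[231,174.5],.11)[0];print(c)
draw(w,c,((.11,.026),(0,.0325)),180,110,370,310,3,'w15c')
print(atz(w,[[333,221],[225,273]],.11))
```

```text
[0.5183 0.3583 0.11  ]
[[0.4915 0.2442 0.11  ]
 [0.4057 0.3429 0.11  ]]
```

View pics/w15c.png

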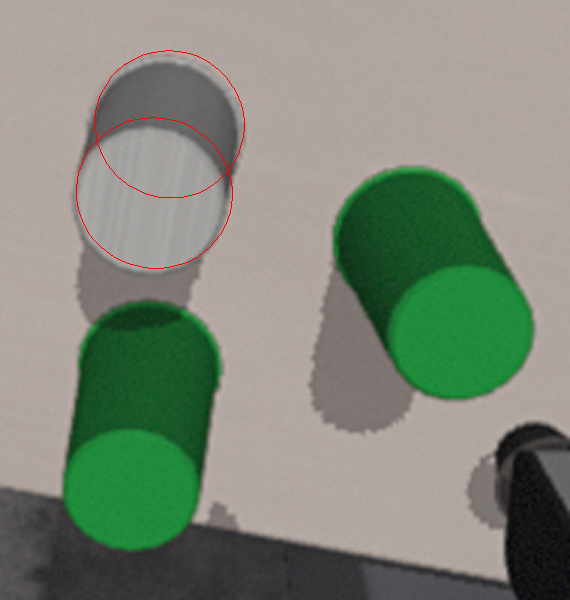

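Run:
```python
from fitcup import *
import pickle
np.set_printoptions(precision=4,suppress=True)
w=pickle.load(open('w15.pkl','rb'))
c=atz(w,[230.0,176.1],.11)[0];print(c)
draw(w,c,((.11,.026),(0,.0325)),190,110,290,220,5,'w15d')
```

```text
[0.5164 0.359  0.11  ]
```

View pics/w15d.png

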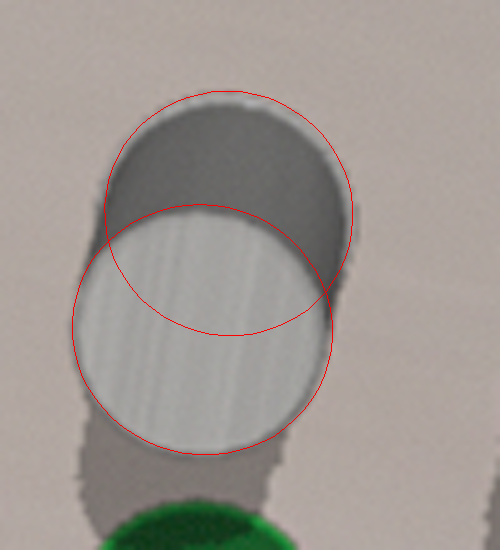

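Emit:
move_arm(
  delta_pos=[
    [-7, 10, -15],
    [-7, 10, -30],
    [0, 0, -35],
    [0, 0, -30],
    [0, 0, -10],
    [0, 0, 0],
  ],
  twist=[0, 0, 0, 0, 0, 0],
)

```text
t: 13.28
tcp_pos: [0.5141, 0.3575, 0.1392]
eef_rot: [[0.212, -0.977, -0.006], [-0.977, -0.212, -0.004], [0.003, 0.007, -1.0]]
wrist_force: [0.4, -0.7, -0.1]
width: 0.0856
```

Run:
```python
from fitcup import *
w=snap('wrist','w16')
print(ctrl.observe()['tcp_pos'],ctrl.observe()['t'])
draw(w,(.516,.3595),((.11,.026),(0,.0325)),110,90,400,380,2,'w16c')
```

```text
[0.5157484  0.35878011 0.14200918] 13.3333
```

View pics/w16c.png

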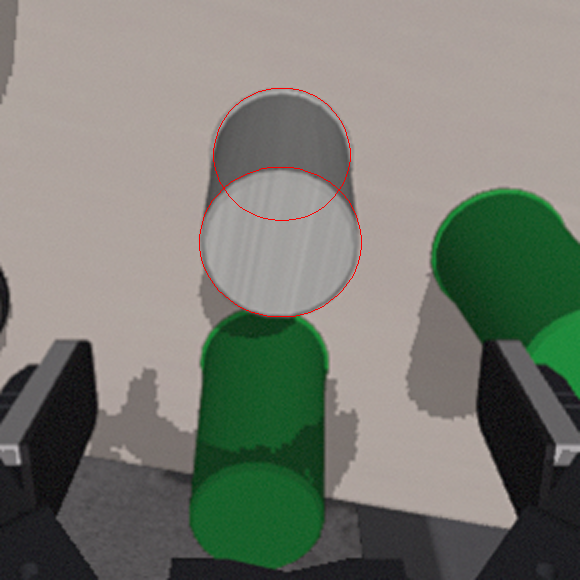

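Emit:
move_arm(
  delta_pos=[
    [0, 0, -30],
    [0, 0, -34],
    [0, 0, -20],
    [0, 0, 0],
    [0, 0, 0],
  ],
  twist=[0, 0, 0, 0, 0],
)

```text
t: 13.75
tcp_pos: [0.5172, 0.3605, 0.0605]
eef_rot: [[0.213, -0.977, 0.001], [-0.977, -0.213, 0.001], [-0.0, -0.001, -1.0]]
wrist_force: [0.6, 0.5, 0.3]
width: 0.0854
```

Emit:
move_arm(
  delta_pos=[
    [0, 0, 0],
    [0, 0, 0],
    [0, 0, 0],
    [0, 0, 0],
    [0, 0, 0],
    [0, 0, 0],
  ],
  twist=[0, 0, 0, 0, 0, 0],
  gripper=0,
  grip_force=60,
)

```text
t: 14.25
tcp_pos: [0.5186, 0.3619, 0.0628]
eef_rot: [[0.214, -0.977, 0.005], [-0.977, -0.214, 0.003], [-0.002, -0.006, -1.0]]
wrist_force: [-0.2, -0.3, 5.1]
width: 0.0523
```

Emit:
move_arm(
  delta_pos=[
    [0, 0, 10],
    [0, 0, 30],
    [0, 0, 40],
    [0, 0, 40],
    [0, 0, 40],
    [0, 0, 40],
    [0, 0, 40],
    [0, 0, 0],
    [0, 0, 0],
  ],
  twist=[0, 0, 0, 0, 0, 0, 0, 0, 0],
)

```text
t: 15.0
tcp_pos: [0.5179, 0.3617, 0.3051]
eef_rot: [[0.214, -0.977, 0.008], [-0.977, -0.214, 0.005], [-0.003, -0.009, -1.0]]
wrist_force: [-0.1, -0.8, -1.4]
width: 0.0523
```

Run:
```python
from held import *
import pickle
w=snap('wrist','w17');w=snap('wrist','w17');pickle.dump(w,open('w17.pkl','wb'))
o=ctrl.observe();print(o['t'],o['tcp_pos'],o['wrist_force'],o['width'])
R,p=simcam(w)
cup(w,R,p,.11,.026,0,.057,0,130,110,380,384,2.1,'w17c')
```

```text
15.1 [0.51574467 0.36021605 0.29914625] [-0.63282372 -0.65833551 -1.88289035] 0.05268582610785221
```

View pics/w17c.png

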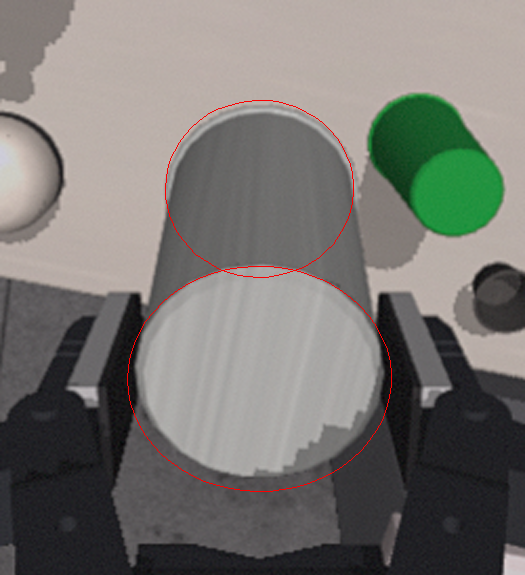

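Run:
```python
from held import *
import pickle
w=pickle.load(open('w17.pkl','rb'))
R,p=simcam(w)
cup(w,R,p,.11,.026,-.001,.062,0,130,110,380,384,2.1,'w17d')
```

```text
(no output)
```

View pics/w17d.png

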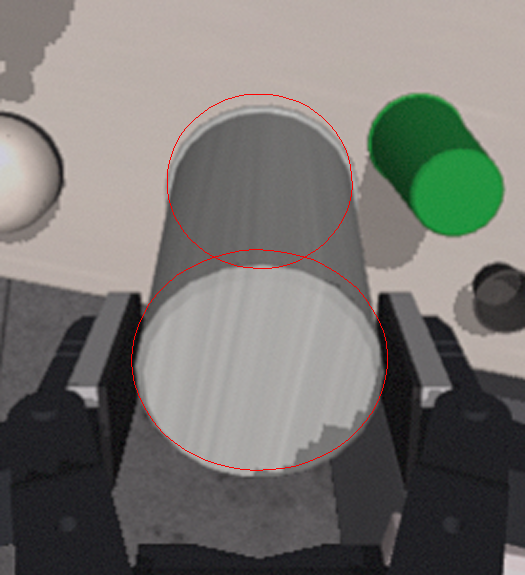

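Emit:
move_arm(
  delta_pos=[
    [4, -20, 0],
    [4, -38, 0],
    [4, -38, 0],
    [4, -38, 0],
    [4, -38, 0],
    [4, -38, 0],
    [4, -38, 0],
    [4, -38, 0],
    [4, -38, 0],
    [4, -38, 0],
    [4, -38, 0],
    [4, -38, 0],
  ],
  twist=[0, 0, 0, 0, 0, 0, 0, 0, 0, 0, 0, 0],
)

```text
t: 16.1
tcp_pos: [0.5625, -0.0791, 0.2962]
eef_rot: [[0.214, -0.977, -0.005], [-0.977, -0.214, 0.001], [-0.002, 0.004, -1.0]]
wrist_force: [0.1, 1.0, -1.1]
width: 0.0519
```

Emit:
move_arm(
  delta_pos=[
    [3, -30, -8],
    [0, -16, -15],
    [0, 0, -12],
    [0, 0, 0],
    [0, 0, 0],
  ],
  twist=[0, 0, 0, 0, 0],
)

```text
t: 16.52
tcp_pos: [0.5654, -0.1225, 0.2611]
eef_rot: [[0.214, -0.977, -0.005], [-0.977, -0.214, 0.002], [-0.003, 0.005, -1.0]]
wrist_force: [-0.6, 0.2, -1.5]
width: 0.0526
```

Run:
```python
from held import *
import pickle
w=snap('wrist','w18');pickle.dump(w,open('w18.pkl','wb'));snap('scene','s18')
o=ctrl.observe();print(o['t'],o['tcp_pos'],o['wrist_force'],o['width'])
b=cv2.imread('pics/s18.png');cv2.imwrite('pics/s18z.png',cv2.resize(b[100:220,190:340],None,fx=4.5,fy=4.5,interpolation=cv2.INTER_CUBIC))
```

```text
16.6167 [ 0.56704024 -0.12231294  0.26376339] [ 0.67208841 -0.42460431 -1.10884967] 0.05224524525965004
```

View pics/w18.png

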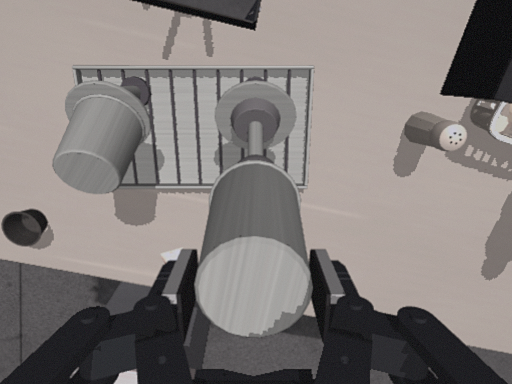

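View pics/s18z.png

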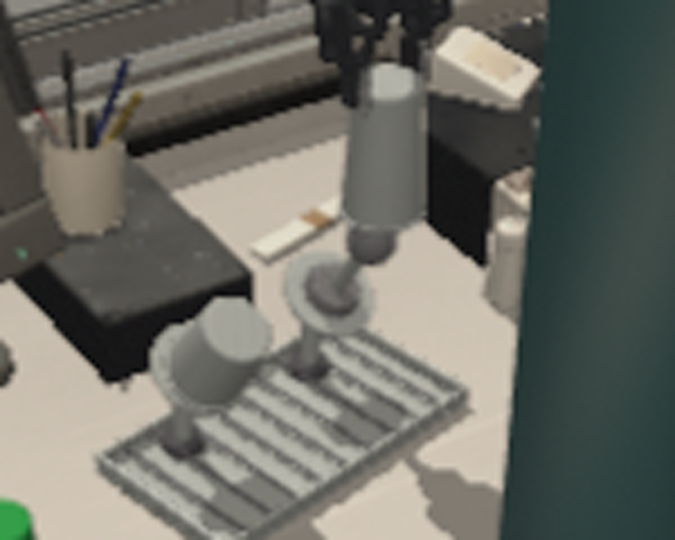

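Emit:
move_arm(
  delta_pos=[
    [0, 0, -20],
    [0, 0, -20],
    [0, 0, -10],
    [0, 0, 0],
    [0, 0, 0],
  ],
  twist=[0, 0, 0, 0, 0],
)

```text
t: 17.03
tcp_pos: [0.5672, -0.1227, 0.2142]
eef_rot: [[0.215, -0.977, -0.0], [-0.977, -0.215, 0.0], [-0.0, 0.0, -1.0]]
wrist_force: [-0.4, -0.5, -1.2]
width: 0.0521
```

Emit:
move_arm(
  delta_pos=[
    [-7, -1, 0],
    [-7, -2, -1],
    [-7, -1, -3],
    [-7, -2, -4],
    [-7, -1, -4],
    [-7, -2, -5],
    [0, 0, 0],
    [0, 0, 0],
  ],
  twist=[0, 0, 0, 0, 0, 0, 0, 0],
)

```text
t: 17.7
tcp_pos: [0.5269, -0.1321, 0.1995]
eef_rot: [[0.214, -0.977, 0.006], [-0.977, -0.214, 0.001], [0.001, -0.006, -1.0]]
wrist_force: [4.1, 3.8, 0.8]
width: 0.0515
```

Run:
```python
from held import *
import pickle
w=snap('wrist','w19');pickle.dump(w,open('w19.pkl','wb'));snap('scene','s19')
o=ctrl.observe();print(o['t'],o['tcp_pos'],o['wrist_force'],o['width'])
b=cv2.imread('pics/s19.png');cv2.imwrite('pics/s19z.png',cv2.resize(b[100:220,190:340],None,fx=4.5,fy=4.5,interpolation=cv2.INTER_CUBIC))
b=cv2.imread('pics/w19.png');cv2.imwrite('pics/w19z.png',cv2.resize(b[100:320,170:350],None,fx=2.7,fy=2.7,interpolation=cv2.INTER_CUBIC))
```

```text
17.8 [ 0.52684064 -0.13218335  0.19935673] [3.27108231 3.29203072 2.23832235] 0.051456586282518035
```

View pics/w19z.png

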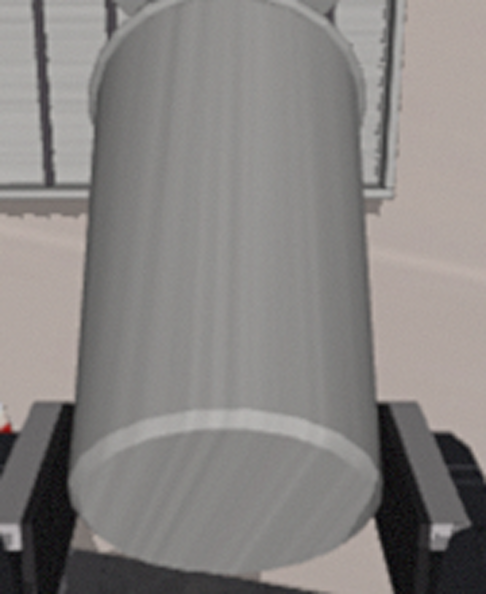

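View pics/s19z.png

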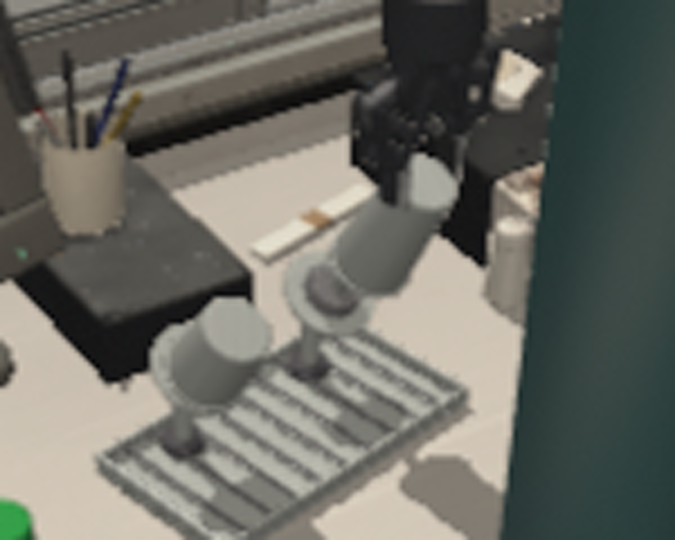

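Run:
```python
from seat import *
Y=lambda y:100+y/2.7-.5
est('w19.pkl',.11,.026,OL,Y(409),Y(574),98.5,311/2.7)
```

```text
tilt 25.6 yo zr [-0.043   0.0584] res [ 0.1 -0.1  0.1  0.2] rim s,rear,y mm [ 58.6 -15.1   0.1]
```

Emit:
move_arm(
  delta_pos=[
    [0, 0, -3],
    [2, 0, -5],
    [3, 1, -5],
    [3, 1, -5],
    [4, 1, -6],
    [0, 0, 0],
    [0, 0, 0],
  ],
  twist=[0, 0, 0, 0, 0, 0, 0],
)

```text
t: 18.38
tcp_pos: [0.5402, -0.1295, 0.174]
eef_rot: [[0.214, -0.977, 0.006], [-0.977, -0.214, -0.0], [0.001, -0.006, -1.0]]
wrist_force: [9.3, 3.2, -1.8]
width: 0.0513
```

```bash
cat > look.py <<'E'
from held import *
import pickle,sys
n=sys.argv[1]
w=snap('wrist','w'+n);pickle.dump(w,open('w%s.pkl'%n,'wb'))
o=ctrl.observe();print(o['t'],o['tcp_pos'].round(4),o['wrist_force'].round(1),o['width'])
b=cv2.imread('pics/w%s.png'%n);cv2.imwrite('pics/w%sz.png'%n,cv2.resize(b[70:320,160:360],None,fx=2.4,fy=2.4,interpolation=cv2.INTER_CUBIC))
E
python3 look.py 20
```

```text
18.4333 [ 0.5402 -0.1295  0.174 ] [ 8.8  3.8 -1.5] 0.05108684685462088
```

View pics/w20z.png

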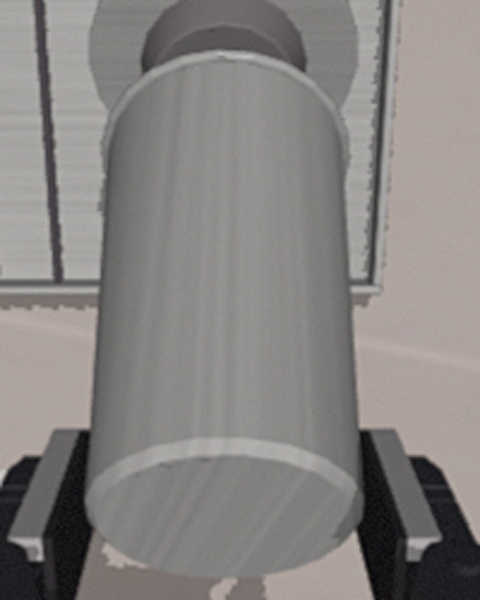

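Run:
```python
from seat import *
Y=lambda y:70+y/2.4-.5
est('w20.pkl',.11,.026,OL,Y(438),Y(579),Y(49),276/2.4)
```

```text
tilt 27.9 yo zr [-0.0487  0.0542] res [ 0.3 -0.7  0.4  1.4] rim s,rear,y mm [30.6 -9.1 -0.2]
```

Emit:
move_arm(
  delta_pos=[
    [3, 1, -5],
    [3, 0, -5],
    [4, 1, -6],
    [0, 0, 0],
    [0, 0, 0],
  ],
  twist=[0, 0, 0, 0, 0],
)

```text
t: 18.85
tcp_pos: [0.5505, -0.1274, 0.1578]
eef_rot: [[0.214, -0.977, 0.007], [-0.977, -0.214, -0.0], [0.001, -0.007, -1.0]]
wrist_force: [10.2, 4.0, -1.6]
width: 0.0517
```

```bash
python3 look.py 21
```

```text
18.9 [ 0.5505 -0.1274  0.1578] [ 9.8  3.6 -1.5] 0.05136848348902749
```

View pics/w21z.png

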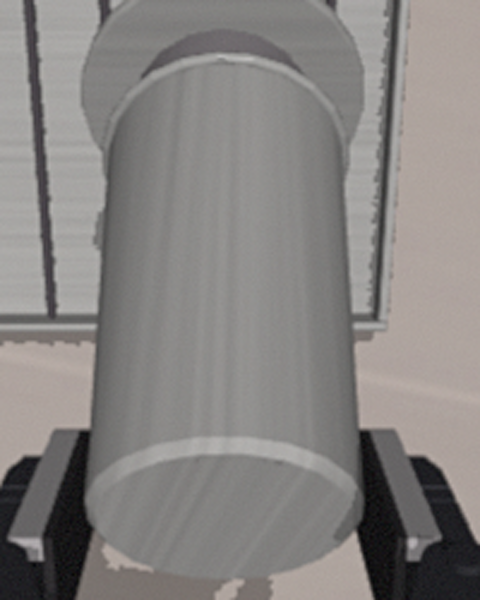

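Run:
```python
from seat import *
Y=lambda y:70+y/2.4-.5
est('w21.pkl',.11,.026,OL,Y(438),Y(579),Y(51),276/2.4)
```

```text
tilt 27.7 yo zr [-0.0482  0.0547] res [ 0.3 -0.6  0.3  1.2] rim s,rear,y mm [11.1 -8.7 -0.4]
```

Emit:
move_arm(
  delta_pos=[
    [4, 1, -2],
    [2, 0, -4],
    [3, 1, -4],
    [0, 0, 0],
    [0, 0, 0],
  ],
  twist=[0, 0, 0, 0, 0],
)

```text
t: 19.32
tcp_pos: [0.5568, -0.1256, 0.1468]
eef_rot: [[0.214, -0.977, 0.001], [-0.977, -0.214, -0.0], [0.0, -0.001, -1.0]]
wrist_force: [5.3, 2.4, 1.2]
width: 0.0519
```

```bash
python3 look.py 22
```

```text
19.3667 [ 0.5568 -0.1256  0.1469] [4.1 1.3 0.7] 0.051256605565697444
```

View pics/w22z.png

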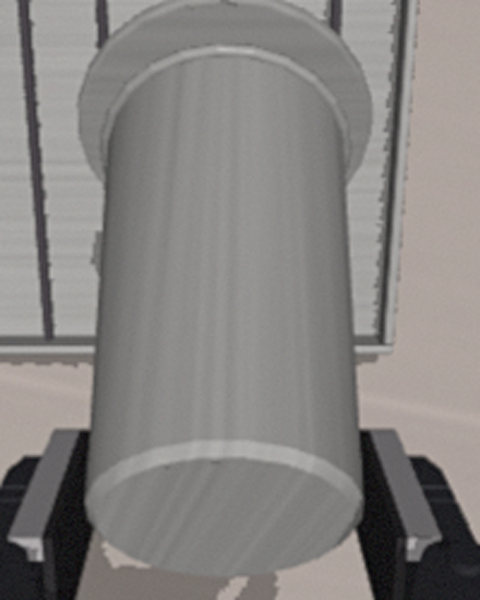

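Emit:
move_arm(
  delta_pos=[
    [1, 0, -2],
    [1, 0, -2],
    [0, 0, -1],
    [0, 0, 0],
  ],
  twist=[0, 0, 0, 0],
)

```text
t: 19.7
tcp_pos: [0.5568, -0.1259, 0.146]
eef_rot: [[0.214, -0.977, -0.002], [-0.977, -0.214, -0.001], [0.0, 0.002, -1.0]]
wrist_force: [-9.7, 3.1, 23.0]
width: 0.0512
```

```bash
python3 look.py 23;  python3 - <<'E'
from seat import *
Y=lambda y:70+y/2.4-.5
est('w22.pkl',.11,.026,OL,Y(438),Y(577),Y(46),276/2.4)
E
```

```text
19.75 [ 0.5568 -0.1259  0.146 ] [-9.2  2.4 23.6] 0.0513763248528186
tilt 28.4 yo zr [-0.0495  0.054 ] res [ 0.3 -0.7  0.4  1.3] rim s,rear,y mm [-1.8 -7.4  0. ]
```

View pics/w23z.png

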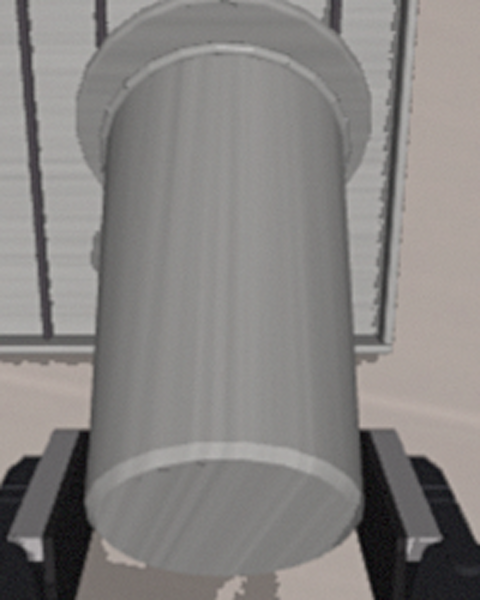

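Emit:
move_arm(
  delta_pos=[
    [-1, 0, 2],
    [0, 0, 0],
  ],
  twist=[0, 0],
)

```text
t: 19.92
tcp_pos: [0.5567, -0.1258, 0.1462]
eef_rot: [[0.214, -0.977, 0.0], [-0.977, -0.214, -0.001], [0.001, -0.0, -1.0]]
wrist_force: [-1.9, 2.1, 13.3]
width: 0.0515
```

Emit:
move_arm(
  delta_pos=[
    [0, 0, 0],
    [0, 0, 0],
    [0, 0, 0],
    [0, 0, 0],
    [0, 0, 0],
  ],
  twist=[0, 0, 0, 0, 0],
  gripper=1,
)

```text
t: 20.33
tcp_pos: [0.5562, -0.1256, 0.143]
eef_rot: [[0.214, -0.977, -0.002], [-0.977, -0.214, 0.0], [-0.001, 0.002, -1.0]]
wrist_force: [0.5, -0.1, 0.2]
width: 0.085
```

Emit:
move_arm(
  delta_pos=[
    [0, 0, 10],
    [0, 0, 20],
    [0, 0, 35],
    [0, 0, 40],
    [0, 0, 20],
    [0, 0, 0],
    [0, 0, 0],
  ],
  twist=[0, 0, 0, 0, 0, 0, 0],
)

```text
t: 20.92
tcp_pos: [0.5584, -0.1259, 0.2717]
eef_rot: [[0.214, -0.977, 0.004], [-0.977, -0.214, -0.001], [0.002, -0.004, -1.0]]
wrist_force: [0.3, 0.7, -0.3]
width: 0.0854
```

Run:
```python
from seat import *
w=snap('wrist');w=snap('wrist','w24');s=snap('scene','s24');pickle.dump((w,s),open('w24.pkl','wb'))
o=ctrl.observe();print(o['t'],o['tcp_pos'],o['wrist_force'])
seat(w,OL,.11,.026,190,70,330,280,2.8,'w24s')
b=cv2.imread('pics/s24.png');cv2.imwrite('pics/s24z.png',cv2.resize(b[120:220,190:320],None,fx=6,fy=6,interpolation=cv2.INTER_CUBIC))
```

```text
21.0667 [ 0.55601305 -0.12525976  0.26714215] [-0.50474116 -0.39948765 -0.11209824]
```

View pics/w24s.png

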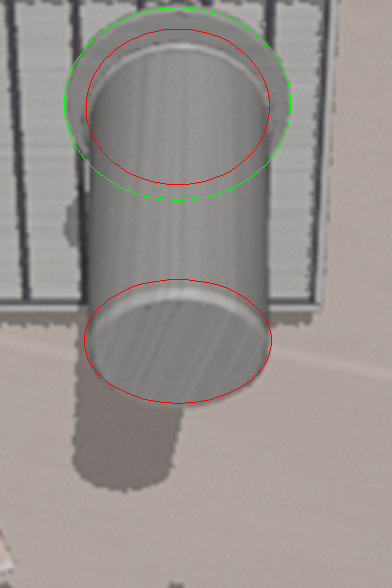

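View pics/s24z.png

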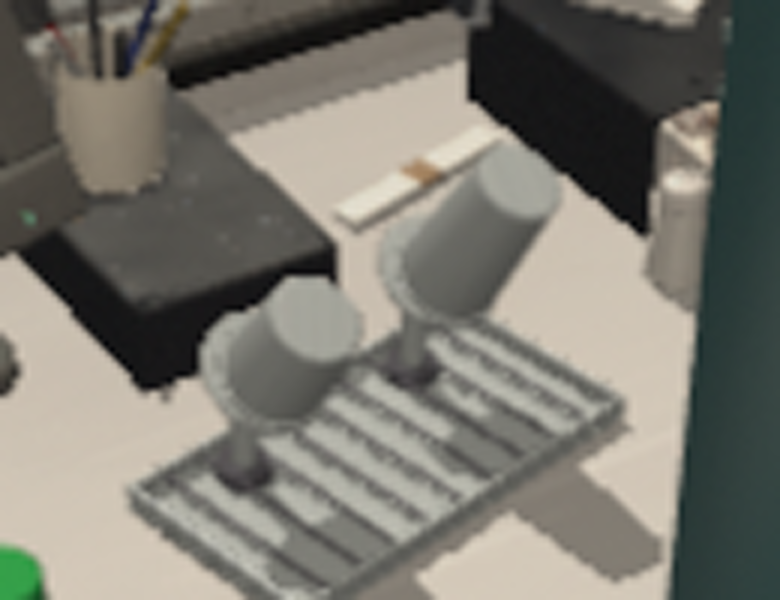

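View pics/w24.png

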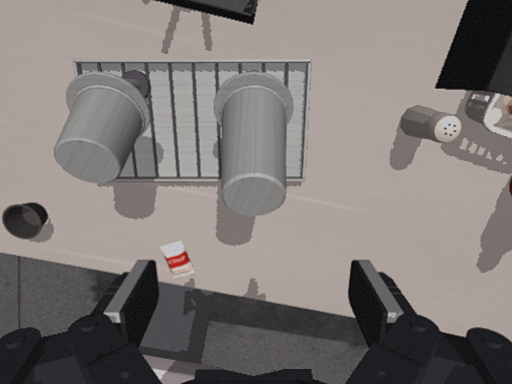

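Run:
```python
from seat import *
w,s=pickle.load(open('w24.pkl','rb'))
px=np.cross(yr,ax);t=np.linspace(0,2*np.pi,90)[:,None]
tiles=[]
for cam,x0,y0,x1,y1,f in((w,50,50,310,230,3),(s,210,135,290,205,7)):
  for s0 in(0,.006):
    b=cv2.cvtColor(cam['pixels'],cv2.COLOR_RGB2BGR);big=cv2.resize(b[y0:y1,x0:x1],None,fx=f,fy=f,interpolation=cv2.INTER_CUBIC)
    for O,H,rt in((OL,.11,.026),(OS,.07,.028)):
      for ss,r,off,c in((0,.04,0,(0,255,0)),(s0,.0325,-.0045,(0,0,255)),(s0+H,rt,-.0045,(0,0,255))):
        q=(proj(cam,O+ss*ax+(off+r*np.cos(t))*px+r*np.sin(t)*yr)-[x0,y0]+.5)*f
        cv2.polylines(big,[q.astype(np.int32)],True,c,1)
    cv2.imwrite('pics/chk_%s_%d.png'%('w' if cam is w else 's',s0*1e3),big)
a=np.vstack([cv2.imread('pics/chk_s_0.png')]);
cv2.imwrite('pics/chk_s.png',cv2.resize(np.hstack([cv2.imread('pics/chk_s_0.png'),cv2.imread('pics/chk_s_6.png')]),(800,350)))
```

```text
(no output)
```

View pics/chk_w_0.png

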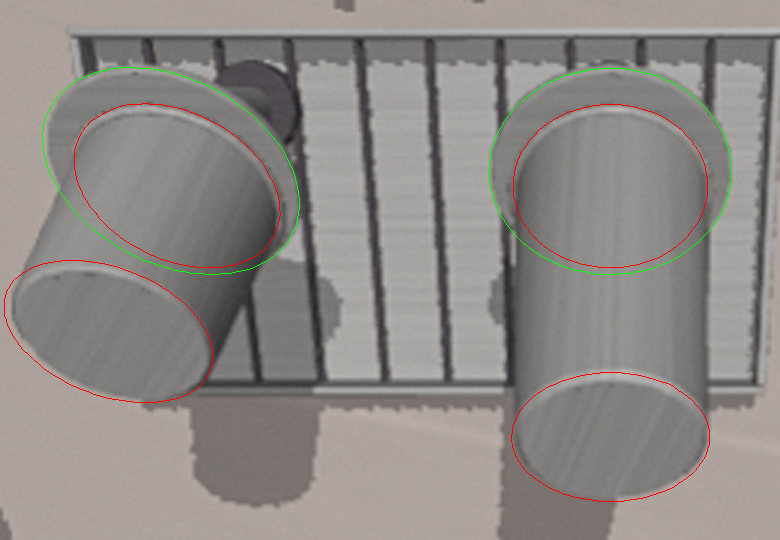

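View pics/chk_s.png

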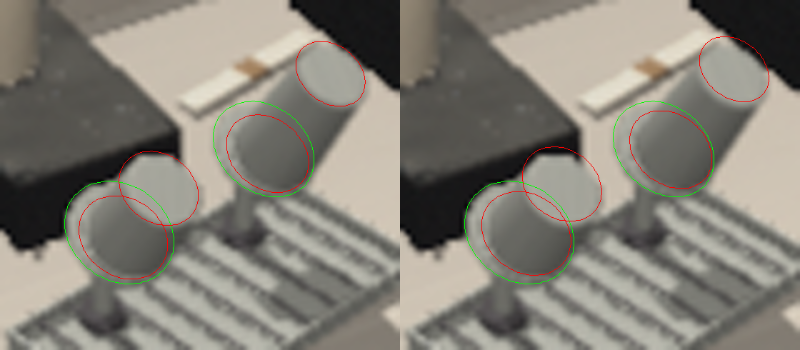

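View pics/chk_w_6.png

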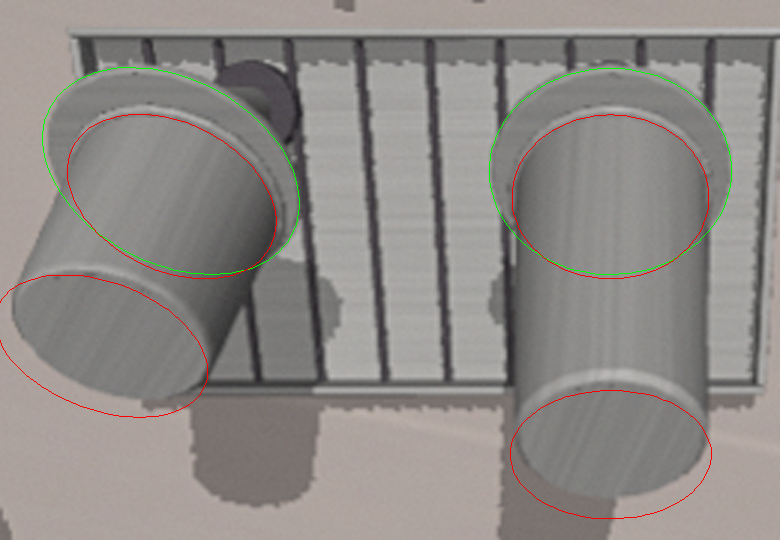

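Run:
```python
from h import *
t=snap('top','top1');o=ctrl.observe();print(o['t'],o['wrist_force'])
```

```text
21.1167 [-0.54446248  0.37417866  0.39084516]
```

View pics/top1.png

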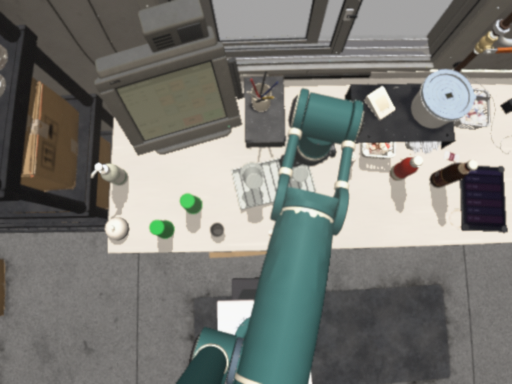

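The green cups (190,203) and (161,228), the sauce cup (217,229), the bell, soap pump and red bottle are all where they started. Both grey cups have gone from the worktop to the rack.

```bash
python3 -c "
from workcell import ctrl
print(ctrl.close_job())"
```

```text
the job is handed in; nothing more can be done
None
```

Both steel cups are hung mouth-down: the short cup on the short peg and the tall cup on the long peg. I handed the job in at about 21 s. For each one I lowered the upright cup over the knob, used the knob to tip it to the peg's lean, and pushed it down until the rim met the collar. The push reached about 31 N on the short cup and 25 N on the tall one.

**Seating:** With the gripper open and raised clear, I overlaid the model of a seated cup on the wrist and scene pictures. Both cups match rims sitting on the collars and resting about 4.5 mm towards the front against the centring cones. A model raised by 6 mm does not fit. Before that, some single-picture estimates came out 2–4 mm below the collar, which I put down to calibration and edge bias.

**One wobble on the way:** The short cup straightened to about 21° partway down. The collar then brought it back to about 30° as I pushed.

**Everything else:** In the last top picture the green look-alikes, sauce cup, bell, soap pump and red bottle stand where they were. The sachet and salt shaker were hidden by the arm there, but both stood upright or flat in the last wrist picture.

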